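# Load the spring-up inspection cradle and bar it

### The job

Push the spring-up tilt plate of the grey cradle down until it lies level and its catch holds it, then lay every loose steel shaft in a groove of its own on the plate, centred along the groove. Only when all the shafts are in, lay the two black bars across the plate, each on its own pair of orange-cheeked rests, pads down and seated level between the cheeks. Leave the small carton and the gear where they lie.

Things in the scene. Friction and masses are not known exactly. Their poses are not given: they have to be found in the camera images.
- cradle: Fixed grey loading cradle, base 245 (x) x 300 (y) x 12 mm. Origin on the table under the middle of the grooves, z up, +x from the press pad towards the hinge. Its dark steel plate (155 x 208 x 8 mm, top 42 mm up when level) hinges along y at x = +85 mm, 38 mm high. A catch housing, 28 x 44 mm, 62 mm high, stands at x = -114, y = +70 mm, the catch between it and the plate.
- tilt_plate (a joint): Tilt of the plate, rad: 0 = level, on its lower stop; 0.36 = fully up, where its spring holds it at first. Pushing the press pad down takes 2 to 12 N, most where it passes the catch near the bottom. Pushed right down to the stop, it is held there (reading about 0.01) by a catch that snaps over by itself and needs no handling; not quite down, it springs up again.
- press_pad (a point): Middle of the top of the blue press pad (32 x 46 mm) at the free end of the plate. It moves with the plate: 45 mm above the table when level, about 107 mm when up, and about 14 mm nearer the hinge when up than when level.
- rest_front (a point): Where a bar's origin lies when it is seated on the front pair of rests (nearer the press pad), 81 mm up; the bar lies along this point's y. The two posts stand at y = +-128 mm, 22 mm long along y, floor 85 mm above the table; orange cheeks slope outward from 11.5 mm either side of the middle at the floor to about 19 mm at their tops, 99 mm up.
- rest_rear (a point): The same for the rear pair of rests (nearer the hinge), 84 mm behind the front pair.
- bar_a: Black bar 280 mm long (along its y), 18 mm wide, 0.19 kg, its body from 4 to 14 mm above its origin, on two round pads 12 mm across and 4 mm high at y = +-100 mm. Origin midway, under the pads; z up. Grip it across its 18 mm at the middle. Seated, its body lies on the floors of two rest posts and the pads hang free between them, clear of the shafts.
- bar_b: A second bar, same as bar_a. Either bar may go on either pair of rests.
- stand: Fixed wooden supply stand, 134 (x) x 252 (y) mm, board 8 mm thick, with an end wall 32 mm high along each long side (x = +-65 mm). The shafts lie in it along its x, at y = -90, -30, +30 and +90 mm, each between two thin rods (6 mm, 18 mm apart, tops 17.5 mm up) that run from wall to wall; beside the rods fingers may go down to the board. Origin on the table under its middle.
- carton: Small brown carton 55 x 85 x 22 mm lying on the table; origin under its middle. Bystander.
- gear: Steel spur gear 60 mm across, 20 mm high, lying on the table; origin under its middle. Bystander.
- groove_1 (a point): A groove of the tilt plate: where the middle of a seated shaft's axis lies, 66 mm above the table when level. The shaft lies along this point's x. Grooves are 52 mm apart along y; each is two V rests of brass pins, 9 mm thick, 30 mm before and behind this point, mouths 34 mm wide, tips 68 mm up, with 50 mm free between them for fingers. Any shaft may take any groove.
- groove_2 (a point): A groove of the tilt plate: where the middle of a seated shaft's axis lies, 66 mm above the table when level. The shaft lies along this point's x. See groove_1.
- groove_3 (a point): A groove of the tilt plate: where the middle of a seated shaft's axis lies, 66 mm above the table when level. The shaft lies along this point's x. See groove_1.
- groove_4 (a point): A groove of the tilt plate: where the middle of a seated shaft's axis lies, 66 mm above the table when level. The shaft lies along this point's x. See groove_1.
- shaft_1_mid (a point): Middle of the axis of a stepped steel shaft, 105 mm long (along this point's y), 24 mm across its thick middle part (from -17 to +21 mm), thinner at the ends, 0.22 kg more or less; lying in the stand, its axis is 27 mm above the table; flat on the table, 12 mm. Three or four shafts are present; absent ones have no reading.
- shaft_2_mid (a point): Same, another shaft.
- shaft_3_mid (a point): Same, another shaft.
- shaft_4_mid (a point): Same, another shaft.

How it is judged:
By the outcome, as a careful person would: the job done as asked, in the order asked, and still so for the second after the job is handed in, with the robot touching nothing.
Of shaft_1, shaft_2, shaft_3, shaft_4 only 3 to 4 are there at a start; the rules pass over those that are not, and their reading is None.
At some moment in a run one of shaft_1, shaft_2, shaft_3, shaft_4 may be knocked a few centimetres aside while the robot is not near it.
Once in a run the grip may slacken for a moment while it holds something.
It also fails if it takes over 210 s, if anything falls off the work surface, if the arm or the gripper's body presses on something with over 40 N, if the wrist force passes 120 N, or if a joint passes its speed limit or range.

### The arm

A 6-joint arm with a two-finger parallel gripper is mounted at the origin on the work surface; the furniture and walls round the work are solid. World frame = base frame: x ahead of the robot, y to its left, z up, the work surface at z = 0. Lengths are in m, angles in degrees, forces in N, time in s.
With the tool pointing down it reaches from about 0.35 to 0.875 m from the base axis. Payload 15.5 kg.
Tool frame: the origin (TCP) lies at the very end of the fingers, on their centre line; the grasp point (between the pads) lies 19 mm behind it; x points along the fingers, y is the direction in which the jaws open and shut, and the axes are right-handed (so a half turn about x gives the same grasp; the last joint's range is limited). The gripper opens to 85 mm and grips with 20 to 120 N. Pads are 22 mm wide; open, the fingers measure 114 mm over their backs; the gripper's body (76 mm by 85 mm) begins 54 mm behind the grasp point. The pads swing forward as they close: fully open they stand 13 mm farther back than shut.
Start: joints at [-69.7, 28.281, 77.091, -0, 74.628, -5.472], TCP at [0.272, -0.563, 0.231] pointing down, gripper open.
Joint ranges: [-166.48, 166.48], [-47.26, 123.95], [12.59, 153.08], [-70.14, 250.14], [6.76, 159.57], [-176.63, 176.63]. Speed limits (degrees/s): [108.29, 108.29, 147.25, 172.46, 172.46, 172.46].

### API

Orientations are given as [roll, pitch, yaw] about the fixed x, y, z axes, in that order (R = Rz(yaw) Ry(pitch) Rx(roll)).
In Python, from plant import r gives the robot as it stands.
- The arm moves only by the tool carry_out, never from a script. Its argument "increments" is a list of rows, each a list of 5 numbers: the opening, from 0 (shut) to 1 (fully open), then the shift along the world's x, y, z in units of 30 mm (1.0 is 30 mm), then the turn about the world's z in units of 5 degrees (1.0 is 5 degrees). A call has 1 to 10 rows; each row is the pose to reach, as a shift and turn from the pose commanded when the call began; what a row does not reach only later rows make up. A row lasts 1/12 s, in which the tool goes at most 41.7 mm and 7.16 degrees, less where a joint would pass 70% of its speed; a pose out of reach is approached as far as the arm can. A call with a gripper value outside its range is refused whole. The fingers move at their own pace and stop on an object; the grip force is fixed at half the most. Time passes only in rows, so rows that repeat a pose let the fingers close. It gives the time, the measured TCP pose, the force and the opening at its end, in the units of the state.
- r.observe(): the state, without advancing time (a new reading comes with each control period).
- r.get_image(name): name is "scene" or "side" or "wrist"; returns the picture (384x512x3 uint8, blue, green, red); there is no depth.
- r.camera_params(name): a dict with "fovy" (degrees; the focal length in pixels is half the picture's height over the tangent of half this angle, whatever the lens; pixels are square), "cx", "cy" (the principal point, pixels), "rvec" (rotation vector, rad) and "tvec" (3), from world to camera coordinates, as OpenCV has them. Camera axes: x right, y down, z forward; pixel columns grow to the right and rows downward; lengths in m; the calibration is good to about 2 mm. The wrist camera is an equidistant fisheye: a pixel r from the principal point sees the ray r / f radians off the axis. A picture is of the moment at which its call begins: read the wrist's pose just before it. camera_params takes no time and is no camera call; for the wrist camera it gives the pose at the moment of the call.
- r.close_job(): hands the job in, once; it reports no verdict.
Trained networks look in the newest picture that a camera, given by its name, has taken for a name from the list of things; names that differ only in an ending like _2 or _b are one class to them, and where a whole thing is asked for, a point or a joint stands for the part that bears it (a point fixed in the world has none). Each returns a list of dicts, best first, with "score" (0 to 1); they miss things now and then, are a little off and sometimes report something else, mostly with a low value. They report only what shows in the picture. A call takes as long as a camera call.
- r.boxes_of(thing, camera): "extent" ([left, top, right, bottom] in pixels, round what is visible of it).
- r.silhouettes(thing, camera): "pixels" (384x512 bool, what is visible of it) and "extent" ([left, top, right, bottom] in pixels, round what is visible of it).
The state is a dict: "time": time; "joint_pos": joint angles; "qd": joint speeds; "effort": joint torques, N m; "eef_pos": TCP position; "orientation": TCP orientation; "force": force on the tool from outside, world axes, zero at the start; "torque": the same for the moment, N m; "finger_gap": finger opening in m.
Only numpy, scipy, OpenCV 4.12 (cv2) and the standard library are available. Lean on these libraries where they do the work, as an engineer would, in place of code of your own. Each camera call takes 0.05 s, during which the arm holds its last target.

## Working session

There is one attempt and no reset: what is moved stays moved. The work goes in short steps, Python scripts to look and compute and a tool call to move; the robot and the scene stay as the last step left them, time stands still between calls to the robot, and variables do not carry over. Pictures are saved under pics/ and viewed, and the job is handed in when it is done.

Besides the shell and the picture viewer there is one more tool, called after ">>>" by a JSON object that holds its "api" and its "payload". carry_out: Moves the arm, as the interface text tells. Its arguments: {"type":"object","properties":{"increments":{"type":"array","items":{"type":"array","items":{"type":"number"}}}},"required":["increments"]}

```bash
ls; mkdir -p pics; python3 - <<'E'
from plant import r
import cv2
s=r.observe(); print({k:s[k] for k in('time','eef_pos','orientation','force','finger_gap')})
for n in("scene","side","wrist"):
    p=r.camera_params(n); print(n,p)
    cv2.imwrite(f"pics/{n}0.png",r.get_image(n))
E
```

```text
pics
{'time': 0.0, 'eef_pos': array([ 0.2716375 , -0.56247925,  0.23068805]), 'orientation': array([-97.12368603,  89.92810701, 108.64948653]), 'force': array([-0.55667092, -0.68774297, -0.46306294]), 'finger_gap': 0.0853370882603336}
scene {'fovy': 56.34879589760027, 'cx': 256.31320276938624, 'cy': 191.54170232738574, 'rvec': array([ 2.41404921,  0.05804831, -0.00632788]), 'tvec': array([-0.5411347 ,  0.02432244,  1.37183266])}
side {'fovy': 44.522246932608546, 'cx': 251.84287442946484, 'cy': 186.21784386320942, 'rvec': array([ 2.1573841 , -1.4141241 ,  0.45607974]), 'tvec': array([-0.2371823 ,  0.44339122,  1.36518235])}
wrist {'fovy': 65.70646984690485, 'cx': 254.8684145846869, 'cy': 196.86162356010604, 'rvec': array([-2.41172823,  1.51491255,  0.25660335]), 'tvec': array([-0.62537598, -0.04076547,  0.38067587])}
```

View pics/scene0.png

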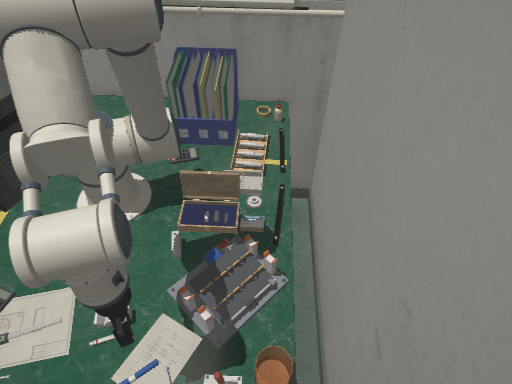

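View pics/side0.png

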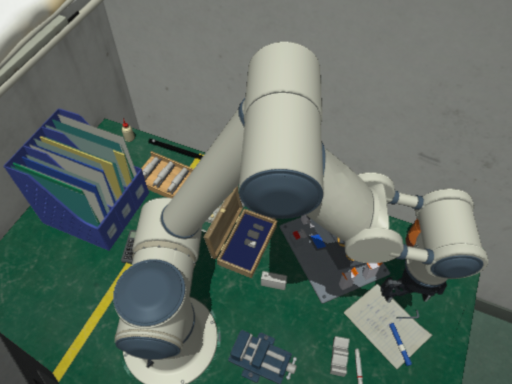

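View pics/wrist0.png

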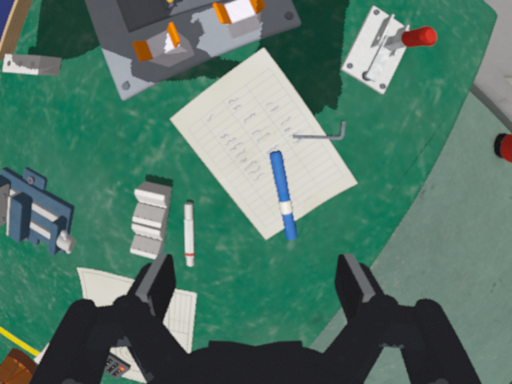

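```bash
cat > h.py <<'E'
from plant import r
import numpy as np, cv2
from scipy.spatial.transform import Rotation as Ro
def cam(n):
    p=r.camera_params(n); f=192/np.tan(np.radians(p['fovy'])/2)
    return dict(n=n,f=f,c=np.array([p['cx'],p['cy']]),R=Ro.from_rotvec(p['rvec']).as_matrix(),t=np.array(p['tvec']))
def proj(C,P):
    P=np.atleast_2d(P).astype(float); X=P@C['R'].T+C['t']
    if C['n']=='wrist':
        rr=np.hypot(X[:,0],X[:,1]); th=np.arctan2(rr,X[:,2]); k=C['f']*th/np.maximum(rr,1e-9)
        return X[:,:2]*k[:,None]+C['c']
    return C['f']*X[:,:2]/X[:,2:]+C['c']
def back(C,uv,z):
    uv=np.atleast_2d(uv).astype(float); d=(uv-C['c'])/C['f']
    if C['n']=='wrist':
        th=np.hypot(d[:,0],d[:,1]); s=np.sin(th)/np.maximum(th,1e-9)
        v=np.c_[d*s[:,None],np.cos(th)]
    else: v=np.c_[d,np.ones(len(d))]
    w=v@C['R']; o=-C['R'].T@C['t']
    return o+w*((z-o[2])/w[:,2])[:,None]
def tool():
    s=r.observe(); R=Ro.from_euler('xyz',s['orientation'],degrees=True).as_matrix()
    return s['eef_pos'],np.degrees(np.arctan2(R[1,1],R[0,1])),R,s
def snap(n,name,crop=None,k=1):
    C=cam(n); im=r.get_image(n)
    v=im if crop is None else im[crop[1]:crop[3],crop[0]:crop[2]]
    cv2.imwrite(f'pics/{name}.png',cv2.resize(v,None,fx=k,fy=k,interpolation=cv2.INTER_CUBIC)); return C,im
E
python3 - <<'E'
from h import *
C,im=snap('scene','s1',(140,90,340,350),2.3) if 0 else snap('scene','s1',(150,110,310,350),2.5)
e,y,R,s=tool(); print(e,y,R.round(2), s['time'])
print('camera pos', -C['R'].T@C['t'])
for t in ['cradle','tilt_plate','bar_a','stand','carton','gear','shaft_1_mid','press_pad']:
    for d in r.boxes_of(t,'scene')[:5]: 
        b=d['extent']; print(t,round(d['score'],2),np.round(b), back(C,[[(b[0]+b[2])/2,(b[1]+b[3])/2]],0.02).round(3)[0,:2])
W=cam('wrist'); print('wrist cam pos',-W['R'].T@W['t'])
E
```

```text
[ 0.2716704  -0.56263432  0.23090156] -64.2286810029403 [[-0.    0.43 -0.9 ]
 [ 0.   -0.9  -0.43]
 [-1.   -0.   -0.  ]] 0.2
camera pos [ 0.56779617 -0.86936239  1.04745393]
cradle 0.87 [171. 234. 288. 347.] [ 0.474 -0.368]
tilt_plate 0.86 [189. 239. 270. 322.] [ 0.471 -0.335]
bar_a 0.76 [278. 128. 283. 175.] [0.632 0.279]
bar_a 0.54 [272. 183. 283. 243.] [ 0.621 -0.058]
stand 0.59 [232. 134. 268. 173.] [0.503 0.261]
carton 0.85 [240. 215. 263. 229.] [ 0.529 -0.103]
gear 0.73 [249. 195. 259. 209.] [ 0.532 -0.009]
gear 0.34 [279. 128. 283. 170.] [0.634 0.292]
shaft_1_mid 0.62 [190. 241. 272. 324.] [ 0.477 -0.34 ]
shaft_1_mid 0.56 [242. 142. 264. 148.] [0.512 0.313]
press_pad 0.71 [188. 243. 272. 323.] [ 0.473 -0.342]
press_pad 0.26 [167. 231. 292. 349.] [ 0.476 -0.366]
press_pad 0.24 [237. 150. 260. 156.] [0.495 0.262]
wrist cam pos [ 0.34937835 -0.52642118  0.37291396]
```

View pics/s1.png

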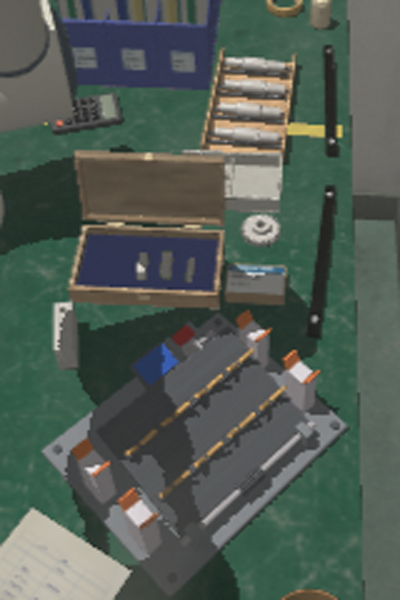

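>>> {"api": "carry_out", "payload": {"increments": [[1,3.3,4.3,3,0],[1,3.3,4.3,3,0],[1,3.3,4.3,3,0],[1,3.3,4.3,3,0],[1,3.3,4.3,3,0],[1,3.3,4.3,3,0],[1,3.3,4.3,3,0]]}}

```text
time: 1.18
eef_pos: [0.3714, -0.4333, 0.322]
orientation: [93.8, 89.9, -60.3]
force: [0.2, -0.9, -0.9]
finger_gap: 0.086
```

```bash
python3 - <<'E'
from h import *
C,im=snap('wrist','w1',None,1.5)
e,y,R,s=tool(); print(e,y,s['time'])
np.save('w1.npy',im); import pickle; pickle.dump(C,open('w1.pkl','wb'))
for t in ['cradle','press_pad','tilt_plate']:
    for d in r.boxes_of(t,'wrist')[:3]: 
        b=d['extent']; print(t,round(d['score'],2),np.round(b))
E
```

```text
[ 0.37071242 -0.43382154  0.3212122 ] -64.18908262063408 1.2333
cradle 0.94 [129.   1. 338. 184.]
press_pad 0.62 [147.   0. 315. 157.]
press_pad 0.41 [130.   0. 338. 187.]
tilt_plate 0.79 [148.   0. 313. 156.]
```

View pics/w1.png

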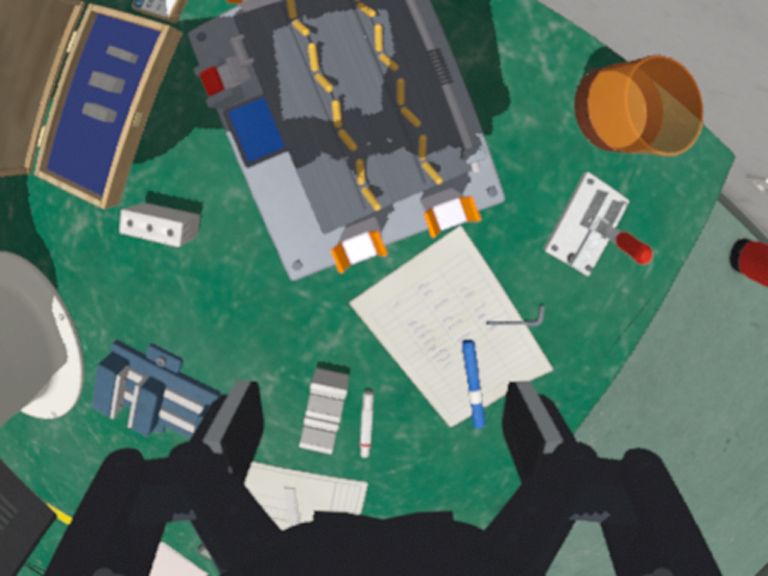

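>>> {"api": "carry_out", "payload": {"increments": [[1,2,4,0.5,0],[1,2,4,0.5,0],[1,2,4,0.5,0],[1,2,4,0.5,0],[1,2,4,0.5,0],[1,2,4,0.5,0]]}}

```text
time: 1.88
eef_pos: [0.4306, -0.3141, 0.3359]
orientation: [-31.5, 90.0, 174.3]
force: [0.2, -0.7, 1.0]
finger_gap: 0.0856
```

```bash
python3 - <<'E'
from h import *
C,im=snap('wrist','w2',None,1.5)
e,y,R,s=tool(); print(e,y,s['time'])
np.save('w2.npy',im); import pickle; pickle.dump(C,open('w2.pkl','wb'))
E
```

```text
[ 0.43030682 -0.31469776  0.33582911] -64.2558463057556 1.9333
```

View pics/w2.png

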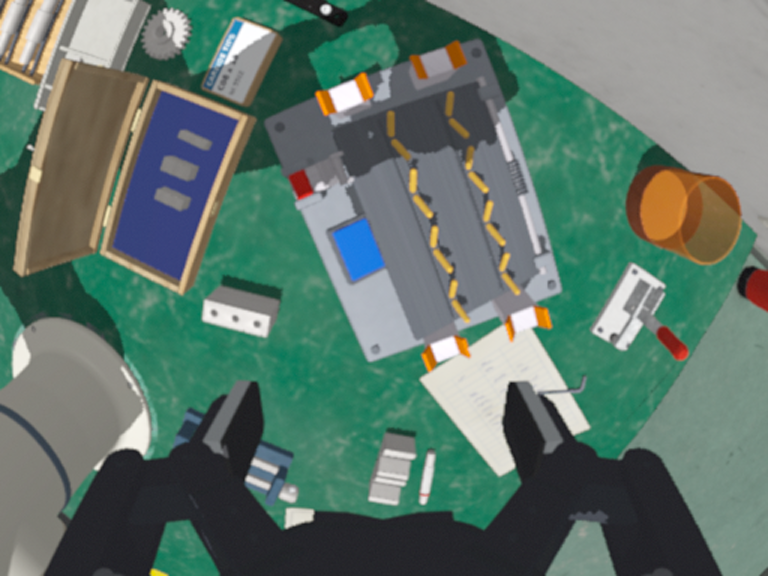

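```bash
python3 - <<'E'
from h import *
import pickle
C=pickle.load(open('w2.pkl','rb')); im=np.load('w2.npy')
v=im[20:250,170:380]; cv2.imwrite('pics/w2c.png',cv2.resize(v,None,fx=2.6,fy=2.6,interpolation=cv2.INTER_CUBIC))
uv=np.array([(345,96),(445,350),(438,60),(527,320)])/1.5
print(back(C,uv,.085).round(4)); print(-C['R'].T@C['t'])
E
```

```text
[[ 0.5346 -0.2294  0.085 ]
 [ 0.3608 -0.4174  0.085 ]
 [ 0.5991 -0.287   0.085 ]
 [ 0.4241 -0.4768  0.085 ]]
[ 0.50828138 -0.27769863  0.47754008]
```

View pics/w2c.png

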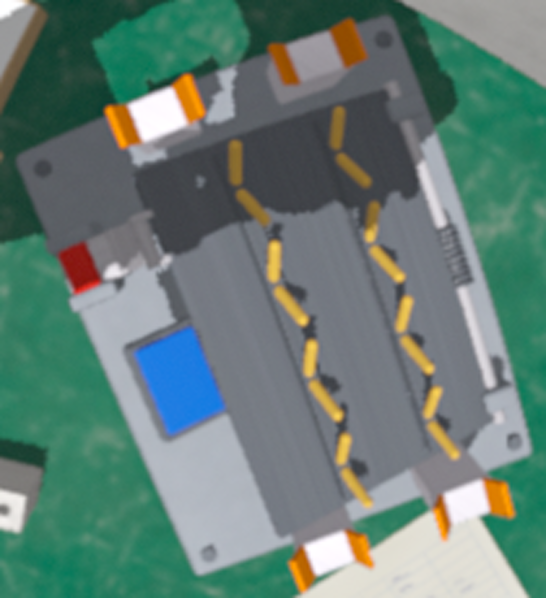

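```bash
cat > cr.py <<'E'
from h import *
def cw(pose,P):
    P=np.atleast_2d(P)/1000.; a=np.radians(pose[2]); c,s=np.cos(a),np.sin(a)
    return np.c_[pose[0]+c*P[:,0]-s*P[:,1],pose[1]+s*P[:,0]+c*P[:,1],P[:,2]]
def tilt(P,th):
    P=np.array(P,float); x=P[:,0]-85; z=P[:,2]-38; c,s=np.cos(th),np.sin(th)
    return np.c_[85+x*c+z*s, P[:,1], 38-x*s+z*c]
def overlay(C,im,pose,th,crop,k,name,xr=0):
    x0,y0,x1,y1=crop; v=cv2.resize(im[y0:y1,x0:x1],None,fx=k,fy=k,interpolation=cv2.INTER_CUBIC)
    def dr(P,col,closed=True):
        q=((proj(C,cw(pose,P))-[x0,y0]+.5)*k).astype(int); cv2.polylines(v,[q.reshape(-1,1,2)],closed,col,1)
    for xx in(-42,42):
        for yy in(-128,128):
            dr([(xr+xx+a,yy+b,85) for a,b in((-11.5,-11),(11.5,-11),(11.5,11),(-11.5,11))],(0,255,0))
            dr([(xr+xx+a,yy+b,99) for a,b in((-19,-11),(19,-11),(19,11),(-19,11))],(0,0,255))
    for xx in(-30,30):
        for g in(-78,-26,26,78):
            dr(tilt([(xx,g-17,68),(xx,g,50),(xx,g+17,68)],th),(255,0,255),False)
    px=-98.2
    dr(tilt([(px+a,b,45) for a,b in((-16,-23),(16,-23),(16,23),(-16,23))],th),(0,255,255))
    dr(tilt([(a,b,42) for a,b in((85,-104),(85,104),(-70,104),(-70,-104))],th),(255,255,0))
    dr([(-114+a,70+b,62) for a,b in((-14,-22),(14,-22),(14,22),(-14,22))],(255,255,255))
    cv2.imwrite(f'pics/{name}.png',v)
E
python3 - <<'E'
from cr import *
import pickle
C=pickle.load(open('w2.pkl','rb')); im=np.load('w2.npy')
overlay(C,im,(0.4797,-.3527,-42.6),.36,(170,20,380,250),2.6,'o1')
E
```

```text
(no output)
```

View pics/o1.png

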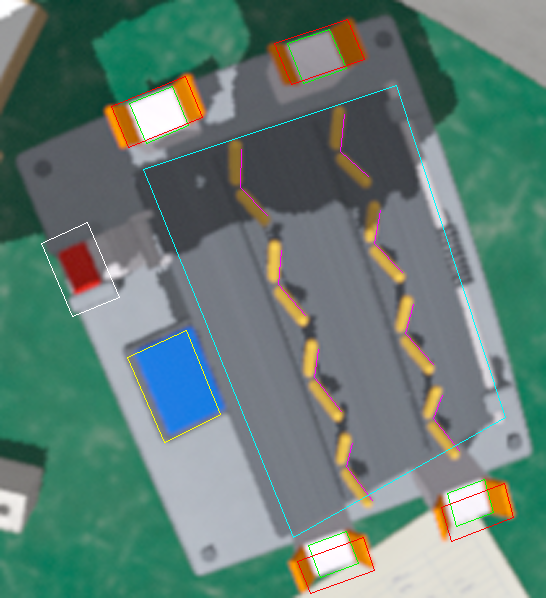

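>>> {"api": "carry_out", "payload": {"increments": [[0,-0.68,0.88,-3,0],[0,-0.68,0.88,-5,0],[0,-0.68,0.88,-7,0],[0,-0.68,0.88,-7,0],[0,-0.68,0.88,-7,0],[0,-0.68,0.88,-7,0],[0,-0.68,0.88,-7,0],[0,-0.68,0.88,-7,0]]}}

```text
time: 2.6
eef_pos: [0.4107, -0.2889, 0.1275]
orientation: [104.5, 90.0, -49.8]
force: [0.7, -0.4, 0.7]
finger_gap: -0.0001
```

```bash
python3 - <<'E'
from h import *
C,im=snap('wrist','w3',None,1.5)
e,y,R,s=tool(); print(e,y,s['time'],s['force'])
E
```

```text
[ 0.41126437 -0.28907286  0.12821173] -64.27553424956383 2.65 [ 0.55680754 -1.05762305 -0.43768318]
```

View pics/w3.png

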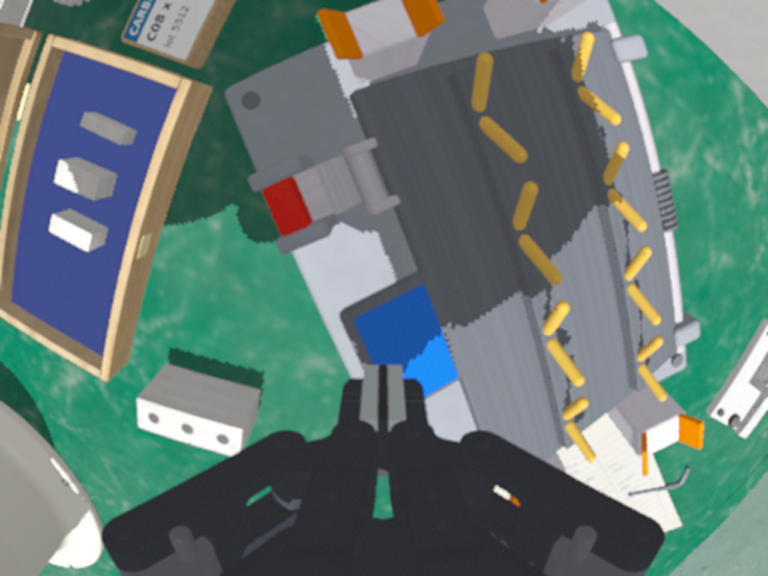

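>>> {"api": "carry_out", "payload": {"increments": [[0,0,0,-0.6,0],[0,0,0,-1.1,0],[0,0,0,-1.6,0],[0,0,0,-2,0],[0,0,0,-2.3,0],[0,0,0,-2.5,0],[0,0,0,-2.6,0],[0,0,0,-2.65,0],[0,0,0,-2.65,0]]}}

```text
time: 3.4
eef_pos: [0.4112, -0.2884, 0.0485]
orientation: [111.9, 89.9, -42.3]
force: [-1.3, 2.2, 2.8]
finger_gap: -0.0001
```

>>> {"api": "carry_out", "payload": {"increments": [[0,0,0,-0.05,0],[0,0,0,-0.1,0],[0,0,0,-0.14,0],[0,0,0,-0.14,0]]}}

```text
time: 3.73
eef_pos: [0.4113, -0.2885, 0.0445]
orientation: [111.4, 89.8, -42.8]
force: [-4.9, 3.2, 16.4]
finger_gap: 0.0001
```

>>> {"api": "carry_out", "payload": {"increments": [[0,0,0,-0.03,0],[0,0,0,-0.03,0]]}}

```text
time: 3.9
eef_pos: [0.4113, -0.2885, 0.044]
orientation: [111.5, 89.8, -42.7]
force: [-6.2, 4.5, 26.6]
finger_gap: 0.0001
```

>>> {"api": "carry_out", "payload": {"increments": [[0,0,0,0.3,0],[0,0,0,1,0],[0.5,0.65,-0.9,4,0],[0.5,0.65,-0.9,8,0],[0.7,0.65,-0.9,8.5,0],[0.7,0.65,-0.9,8.5,0],[0.7,0.65,-0.9,8.5,0],[0.7,0.65,-0.9,8.5,0],[0.7,0.65,-0.9,8.5,0],[0.7,0.65,-0.9,8.5,0]]}}

```text
time: 4.73
eef_pos: [0.4305, -0.3153, 0.2996]
orientation: [111.1, 89.7, -43.1]
force: [0.1, 0.3, -1.4]
finger_gap: 0.0599
```

```bash
python3 - <<'E'
from cr import *
import pickle
C,im=snap('wrist','w4',None,1.5)
e,y,R,s=tool(); print(e,y,s['time'],s['force'])
np.save('w4.npy',im); pickle.dump(C,open('w4.pkl','wb'))
overlay(C,im,(0.4797,-.3527,-42.6),.01,(170,5,390,250),2.4,'o2')
E
```

```text
[ 0.42994043 -0.31466883  0.29798117] -64.23654378480022 4.7833 [-0.69052356 -0.5812056  -0.05587094]
```

View pics/o2.png

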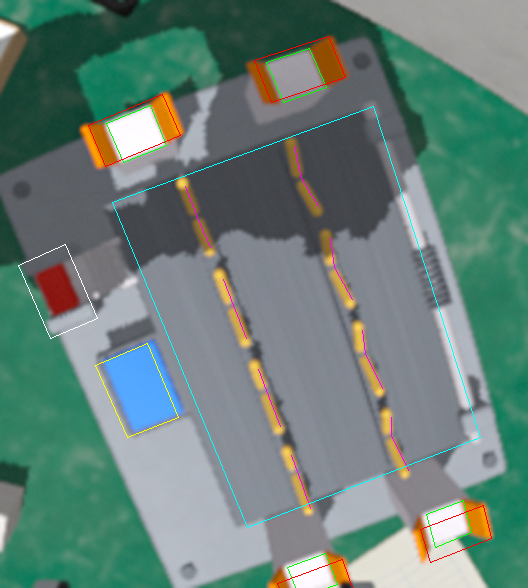

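```bash
python3 - <<'E'
from h import *
C=cam('scene')
for uv in [(175,143),(238,144),(232,170),(268,173),(270,134),(238,134),(180,173),(240,205),(290,95),(292,190),(295,300)]: print(uv,back(C,uv,0).round(3)[0,:2], back(C,uv,.03).round(3)[0,:2])
for x,y,z in [(.5,.5,.25),(.45,.4,0),(.45,.4,.25)]: print(x,y,z,proj(C,(x,y,z)).round())
print(r.observe()['joint_pos'])
E
```

```text
(175, 143) [0.167 0.33 ] [0.178 0.295]
(238, 144) [0.446 0.339] [0.449 0.304]
(232, 170) [0.434 0.175] [0.437 0.145]
(268, 173) [0.582 0.166] [0.582 0.136]
(270, 134) [0.586 0.416] [0.585 0.379]
(238, 134) [0.44  0.408] [0.444 0.371]
(180, 173) [0.223 0.146] [0.233 0.117]
(240, 205) [ 0.48 -0.01] [ 0.483 -0.034]
(290, 95) [0.683 0.736] [0.68 0.69]
(292, 190) [0.679 0.077] [0.676 0.05 ]
(295, 300) [ 0.678 -0.379] [ 0.675 -0.393]
0.5 0.5 0.25 [[252.  74.]]
0.45 0.4 0 [[240. 135.]]
0.45 0.4 0.25 [[239.  87.]]
[-4.26224556e+01  1.71707586e+01  8.45484457e+01 -5.17325175e-04
  7.81408475e+01  2.16141358e+01]
```

>>> {"api": "carry_out", "payload": {"increments": [[1,0,3,0.5,-5.2],[1,0,6,0.5,-5.2],[1,0,14,0.5,-5.2],[1,0,14,0.5,-5.2],[1,0,14,0.5,-5.2],[1,0,14,0.5,-5.2],[1,0,14,0.5,-5.2],[1,0,14,0.5,-5.2],[1,0,14,0.5,-5.2],[1,0,14,0.5,-5.2]]}}

```text
time: 5.62
eef_pos: [0.4288, 0.0908, 0.3109]
orientation: [7.2, 89.9, -173.1]
force: [2.2, 0.2, -0.1]
finger_gap: 0.0853
```

```bash
python3 - <<'E'
from cr import *
import pickle
C,im=snap('wrist','w5',None,1.5)
e,y,R,s=tool(); print(e,y,s['time'],s['force'],s['joint_pos'])
np.save('w5.npy',im); pickle.dump(C,open('w5.pkl','wb'))
E
```

```text
[0.42839006 0.09725712 0.31103681] -90.01021761186553 5.6667 [-1.9156197   4.37890316 -1.01026552] [ 4.86727512  8.38107591 94.5106179   0.16797739 77.15896602 94.83999864]
```

View pics/w5.png

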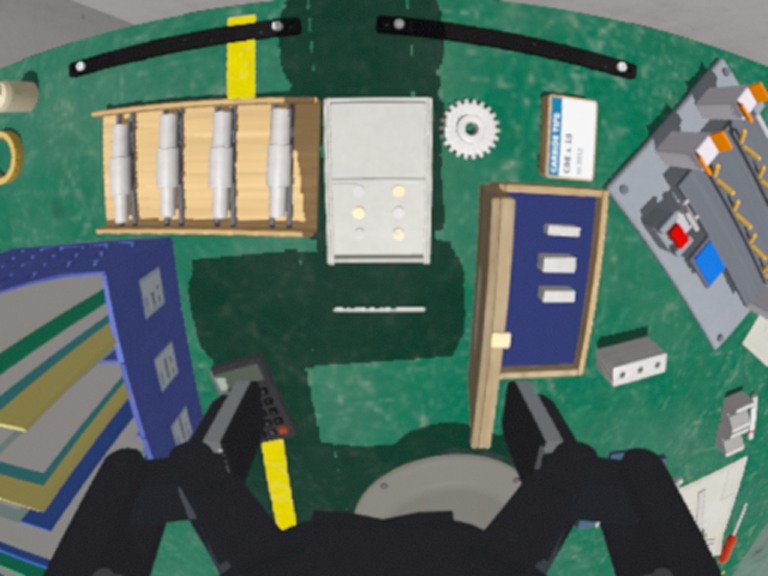

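```bash
python3 - <<'E'
from cr import *
import pickle
C=pickle.load(open('w5.pkl','rb'))
p=back(C,np.array([(170,240)])/1.5,0); print(p)
for z in (.05,.08,.1,.15,.2,.25): print(z,proj(C,[(p[0,0],p[0,1],z)])*1.5)
# stand & shafts & bars
print('bars',back(C,np.array([(80,67),(277,27),(399,24),(622,67),(72,68),(298,20),(379,20),(633,66)])/1.5,.014).round(4))
print('wall ends top', back(C,np.array([(96,115),(318,98),(97,233),(316,234)])/1.5,.032).round(4))
print('shaft ends', back(C,np.array([(121,122),(121,220),(167,115),(170,219),(218,109),(225,220),(280,106),(281,220)])/1.5,.027).round(4))
im=np.load('w5.npy');v=im[60:165,50:220]; cv2.imwrite('pics/w5c.png',cv2.resize(v,None,fx=4.5,fy=4.5,interpolation=cv2.INTER_CUBIC))
E
```

```text
[[0.42401255 0.32778047 0.        ]]
0.05 [[149.23255777 250.75170237]]
0.08 [[134.96478638 258.3144621 ]]
0.1 [[124.58335527 263.90972648]]
0.15 [[ 95.11350305 280.23198228]]
0.2 [[ 59.71750218 300.73946976]]
0.25 [[ 17.23438612 326.76441356]]
bars [[ 0.636   0.4295  0.014 ]
 [ 0.6402  0.1922  0.014 ]
 [ 0.6378  0.0734  0.014 ]
 [ 0.6158 -0.1632  0.014 ]
 [ 0.6375  0.442   0.014 ]
 [ 0.6458  0.1712  0.014 ]
 [ 0.6421  0.0925  0.014 ]
 [ 0.6194 -0.1774  0.014 ]]
wall ends top [[0.5726 0.3934 0.032 ]
 [0.5618 0.1492 0.032 ]
 [0.4432 0.4064 0.032 ]
 [0.4315 0.1544 0.032 ]]
shaft ends [[0.5603 0.3634 0.027 ]
 [0.4547 0.3737 0.027 ]
 [0.5598 0.3062 0.027 ]
 [0.4518 0.3108 0.027 ]
 [0.5592 0.2494 0.027 ]
 [0.4475 0.2481 0.027 ]
 [0.5567 0.1865 0.027 ]
 [0.4453 0.1895 0.027 ]]
```

View pics/w5c.png

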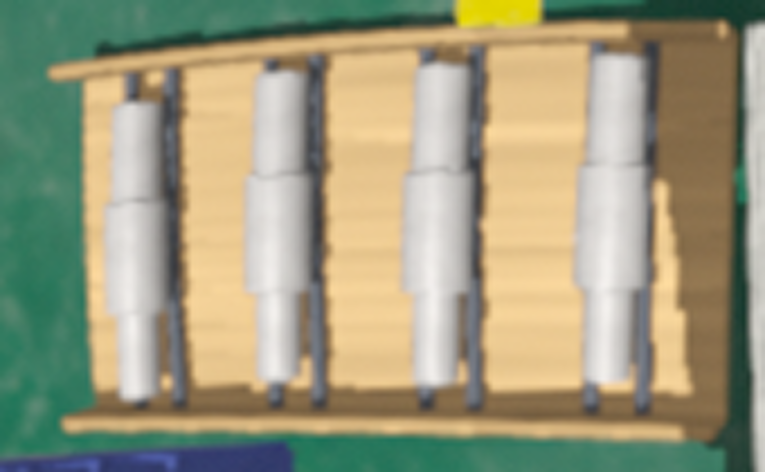

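>>> {"api": "carry_out", "payload": {"increments": [[0.8,2.4,3,-4,-0.5],[0.8,2.4,3,-5,-0.5],[0.8,2.4,3,-6,-0.5],[0.8,2.4,3,-6,-0.5],[0.7,2.4,3,-6,-0.5],[0.7,2.4,3,-6,-0.5],[0.7,2.4,3,-6,-0.5]]}}

```text
time: 6.25
eef_pos: [0.5004, 0.1791, 0.1286]
orientation: [15.7, 89.7, -167.0]
force: [-1.2, 0.2, 1.2]
finger_gap: 0.0597
```

```bash
cat > look.py <<'E'
import sys
from cr import *
import pickle
nm=sys.argv[1]; C,im=snap('wrist',nm,None,1.5)
e,y,R,s=tool(); print(e.round(4),round(y,2),s['time'],s['force'].round(1),s['finger_gap'].round(4))
np.save(nm+'.npy',im); pickle.dump(C,open(nm+'.pkl','wb'))
E
python3 look.py w6
```

```text
Traceback (most recent call last):
  File "look.py", line 5, in <module>
    e,y,R,s=tool(); print(e.round(4),round(y,2),s['time'],s['force'].round(1),s['finger_gap'].round(4))
                                                                              ^^^^^^^^^^^^^^^^^^^^^
AttributeError: 'float' object has no attribute 'round'
```

View pics/w6.png

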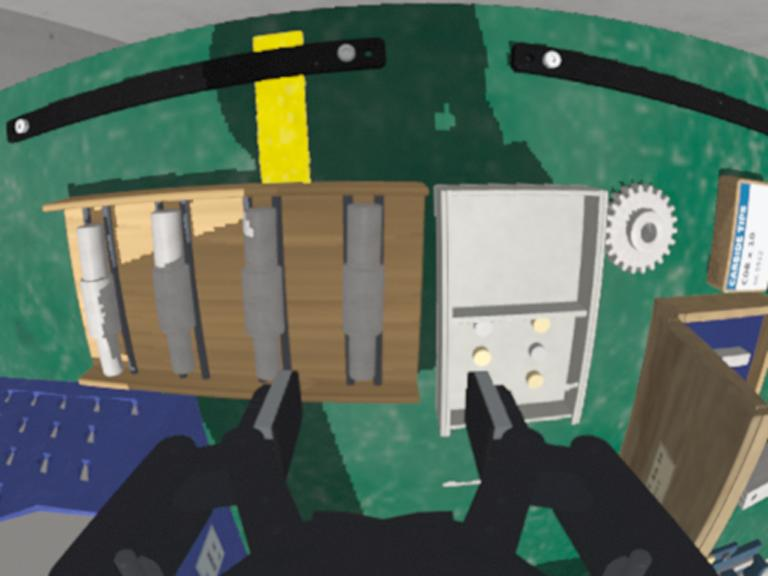

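```bash
sed -i "s/s\['finger_gap'\].round(4)/round(float(s['finger_gap']),4)/" look.py
python3 look.py w6
python3 - <<'E'
from h import *
import pickle
C=pickle.load(open('w6.pkl','rb'))
b=back(C,np.array([(364,205),(361,380),(364,269),(363,335)])/1.5,.027); print(b.round(4), b[:2].mean(0), -C['R'].T@C['t'], C['R'][2])
b=back(C,np.array([(427,185),(419,400),(50,207),(82,382)])/1.5,.032); print(b.round(4),b.mean(0))
for d in r.silhouettes('shaft_1_mid','wrist'):
    m=d['pixels']; ys,xs=np.nonzero(m); 
    P=back(C,np.c_[xs,ys],.027)[:,:2]; c=P.mean(0); w,v=np.linalg.eigh(np.cov((P-c).T)); q=(P-c)@v[:,1]
    print(round(d['score'],2),d['extent'],len(xs),c.round(4),(c+v[:,1]*(q.min()+q.max())/2).round(4),np.ptp(q).round(4),np.degrees(np.arctan2(v[1,1],v[0,1])).round(1))
E
```

```text
[0.5016 0.1785 0.1319] -92.72 6.35 [0.7 0.4 0.2] 0.0596
[[0.5547 0.1858 0.027 ]
 [0.4456 0.1944 0.027 ]
 [0.518  0.1879 0.027 ]
 [0.4768 0.1911 0.027 ]] [0.50015317 0.19009294 0.027     ] [0.58737801 0.17428927 0.27195389] [-0.330432    0.01520462 -0.94370733]
[[0.5648 0.1512 0.032 ]
 [0.4318 0.1582 0.032 ]
 [0.5756 0.3944 0.032 ]
 [0.4456 0.4056 0.032 ]] [0.50444942 0.2773465  0.032     ]
0.74 [102.8, 139.0, 129.6, 246.6] 2288 [0.5116 0.309 ] [0.5072 0.3094] 0.1113 174.6
```

>>> {"api": "carry_out", "payload": {"increments": [[0.5,0,0.38,-0.5,-0.1],[0.5,0,0.38,-1,-0.1],[0.5,0,0.38,-2,-0.1],[0.5,0,0.38,-3,-0.1],[0.5,0,0.38,-3.5,-0.1],[0.5,0,0.38,-3.7,-0.1],[0.5,0,0.38,-3.8,-0.1],[0.5,0,0.38,-3.8,-0.1]]}}

```text
time: 7.07
eef_pos: [0.5025, 0.1901, 0.0185]
orientation: [-163.0, 89.9, 13.8]
force: [0.3, 0.1, 0.3]
finger_gap: 0.0428
```

```bash
python3 look.py w7
```

```text
[0.5027 0.1903 0.0188] -93.25 7.1167 [-0.6  0.   0.1] 0.0425
```

View pics/w7.png

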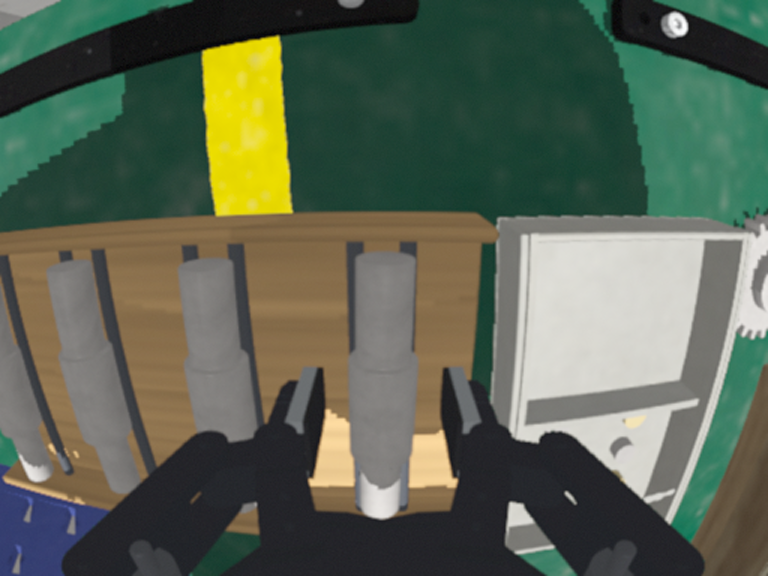

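>>> {"api": "carry_out", "payload": {"increments": [[0.5,0,0,-0.1,0],[0.2,0,0,-0.1,0],[0.1,0,0,-0.1,0],[0.1,0,0,-0.1,0],[0.1,0,0,-0.1,0],[0.1,0,0,-0.1,0]]}}

```text
time: 7.62
eef_pos: [0.5023, 0.1906, 0.0153]
orientation: [-152.2, 89.9, 24.6]
force: [-2.2, 1.5, 10.5]
finger_gap: 0.0214
```

```bash
python3 look.py w8; python3 - <<'E'
from cr import *
P=(0.4797,-.3527,-42.6)
for g in (-78,-26,26,78): print(g,cw(P,[(0,g,66)]).round(4))
E
```

```text
[0.5023 0.1906 0.0153] -93.23 7.6667 [-1.7  2.1 10.3] 0.0215
-78 [[ 0.4269 -0.4101  0.066 ]]
-26 [[ 0.4621 -0.3718  0.066 ]]
26 [[ 0.4973 -0.3336  0.066 ]]
78 [[ 0.5325 -0.2953  0.066 ]]
```

View pics/w8.png

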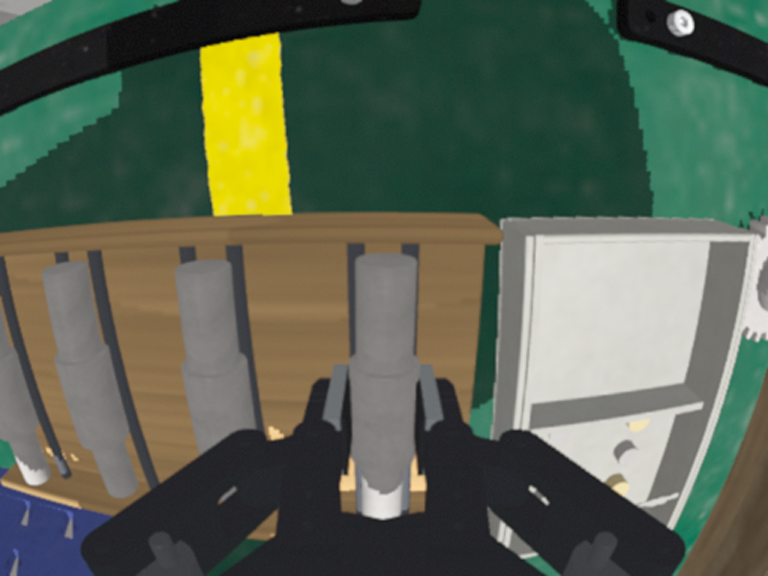

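>>> {"api": "carry_out", "payload": {"increments": [[0.1,0,0,0.3,0],[0.1,0,0,0.7,0],[0.1,0,0,1.2,0],[0.1,0,0,2,0],[0.1,0,0,2,0]]}}

```text
time: 8.08
eef_pos: [0.5035, 0.1908, 0.0783]
orientation: [-162.6, 89.7, 14.2]
force: [1.3, 0.7, 0.1]
finger_gap: 0.0209
```

```bash
python3 look.py w9
```

```text
[0.5031 0.1906 0.0767] -93.22 8.1333 [-0.7  0.6 -2.7] 0.0211
```

View pics/w9.png

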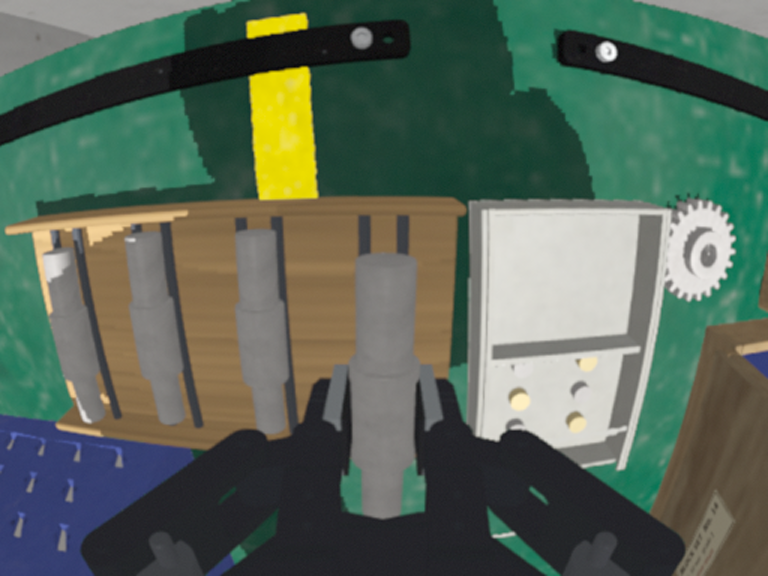

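```bash
python3 - <<'E'
from h import *
import pickle
for n,za,uv in(('w8',.027,[(387,257),(385,357)]),('w9',.0885,[(387,257),(385,358)])):
    C=pickle.load(open(n+'.pkl','rb'))
    print(n,back(C,np.array(uv[:1])/1.5,za+.0095)-[.0525,0,0],back(C,np.array(uv[1:])/1.5,za+.012)-[.017,0,0])
E
```

```text
w8 [[0.5051377  0.18578749 0.0365    ]] [[0.5109727  0.18799442 0.039     ]]
w9 [[0.50585454 0.18591858 0.098     ]] [[0.51096499 0.18816704 0.1005    ]]
```

>>> {"api": "carry_out", "payload": {"increments": [[0.1,0,0,1.3,0],[0.1,0,0,2.6,0],[0.1,0,0,4,0],[0.1,0,-0.8,5,-1],[0.1,-0.3,-2,5.5,-2],[0.1,-0.5,-3.3,5.5,-3],[0.1,-0.7,-4.6,5.5,-4],[0.1,-0.8,-5.9,5.5,-5],[0.1,-0.9,-7.2,5.5,-6],[0.1,-1,-8.5,5.5,-7]]}}

```text
time: 8.97
eef_pos: [0.4709, -0.0663, 0.2391]
orientation: [23.7, 90.0, 165.2]
force: [1.5, 0.2, -0.9]
finger_gap: 0.0212
```

```bash
python3 - <<'E'
from h import *
e,y,R,s=tool();print(e.round(4),y,s['time'],s['force'],s['finger_gap'])
E
```

```text
[ 0.4709 -0.0663  0.2391] -128.46235258226574 8.9667 [ 1.51979383  0.17161106 -0.893925  ] 0.021182817949158248
```

>>> {"api": "carry_out", "payload": {"increments": [[0.1,-0.2,-1.3,0,-0.88],[0.1,-0.4,-2.6,0,-0.88],[0.1,-0.6,-3.9,0,-0.88],[0.1,-0.8,-5.2,0,-0.88],[0.1,-1,-6.5,0,-0.88],[0.1,-1.2,-7.8,0,-0.88],[0.1,-1.4,-9.1,-0.5,-0.88],[0.1,-1.5,-10.3,-1.5,-0.88],[0.1,-1.57,-11.4,-2.5,-0.88],[0.1,-1.57,-11.4,-3.2,-0.88]]}}

```text
time: 9.8
eef_pos: [0.424, -0.4112, 0.1417]
orientation: [152.5, 89.9, -70.3]
force: [-0.5, 1.9, -1.8]
finger_gap: 0.0207
```

```bash
python3 look.py w10
```

```text
[ 0.4224 -0.4083  0.1366] -132.78 9.85 [-3.7  1.8 -9.4] 0.0211
```

View pics/w10.png

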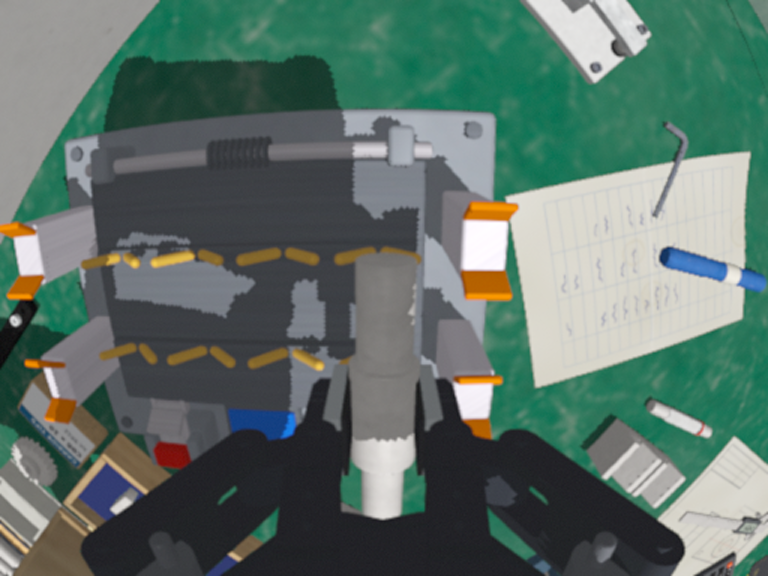

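```bash
python3 - <<'E'
from cr import *
import pickle
C=pickle.load(open('w10.pkl','rb')); im=np.load('w10.npy')
overlay(C,im,(0.4797,-.3527,-42.6),.01,(30,60,360,290),2.3,'o3')
E
```

```text
(no output)
```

View pics/o3.png

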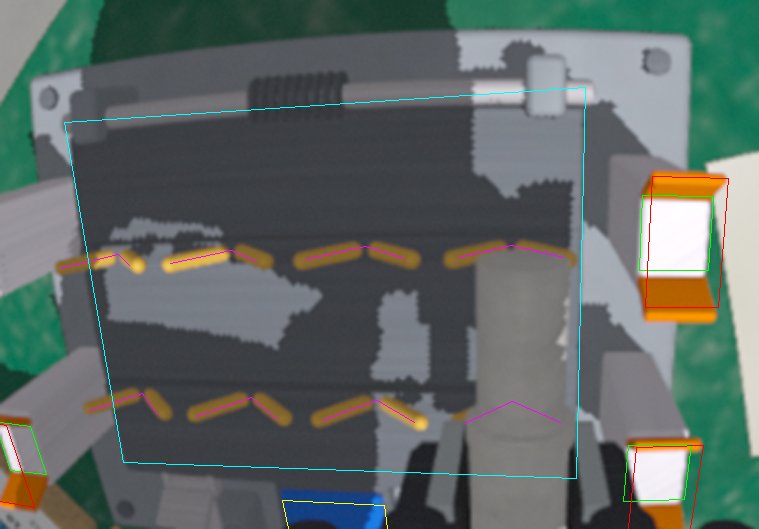

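```bash
cat >> cr.py <<'E'
POSE=(.4790,-.3520,-42.6)
def inv(p,pose=POSE):
    p=np.atleast_2d(p); a=np.radians(pose[2]); c,s=np.cos(a),np.sin(a); d=p[:,:2]-np.array(pose[:2])
    return np.c_[c*d[:,0]+s*d[:,1],-s*d[:,0]+c*d[:,1]]*1000
E
python3 - <<'E'
from cr import *
import pickle
C=pickle.load(open('w10.pkl','rb'))
e,y,R,s=tool(); print(e,y,inv(e))
za=.1366+.0117
print(inv(back(C,np.array([(385,256)])/1.5,za+.0095))-[52.5,0], inv(back(C,np.array([(384,366)])/1.5,za+.012))-[21,0],inv(back(C,np.array([(381,470)])/1.5,za+.012))-[-17,0])
E
```

```text
[ 0.42236799 -0.40832191  0.13656347] -132.7844449827822 [[ -3.56370901 -79.7912393 ]]
[[  1.59462168 -81.20158337]] [[ -1.44307537 -80.81492389]] [[ -6.55734317 -79.65102346]]
```

>>> {"api": "carry_out", "payload": {"increments": [[0.1,0.04,0.05,-0.5,0],[0.1,0.04,0.05,-1,0],[0.1,0.04,0.05,-1.5,0],[0.1,0.04,0.05,-2,0],[0.1,0.04,0.05,-2.3,0],[0.1,0.04,0.05,-2.5,0],[0.1,0.04,0.05,-2.6,0],[0.1,0.04,0.05,-2.6,0]]}}

```text
time: 10.52
eef_pos: [0.4259, -0.405, 0.0653]
orientation: [-3.2, 90.0, 134.2]
force: [-0.0, 0.1, -1.9]
finger_gap: 0.0212
```

```bash
python3 look.py w11
```

```text
[ 0.4261 -0.4052  0.0657] -132.62 10.5667 [ 0.2 -1.1 -1.3] 0.0213
```

View pics/w11.png

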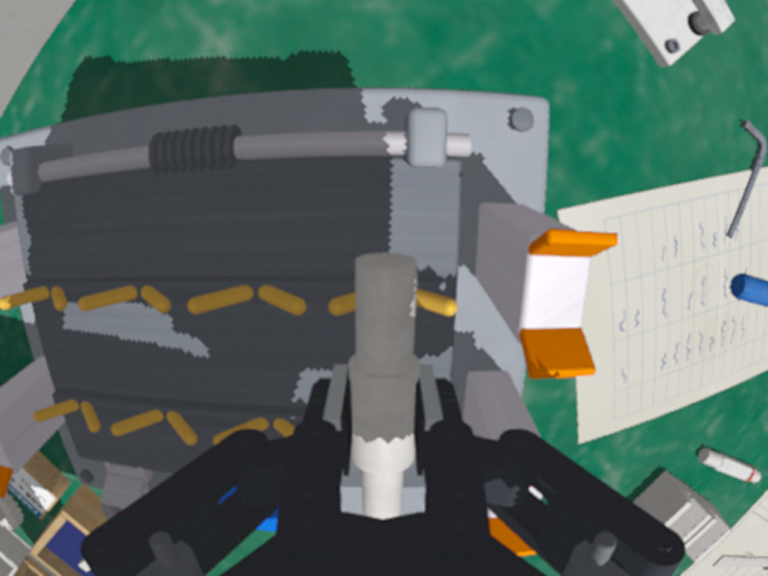

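>>> {"api": "carry_out", "payload": {"increments": [[0.1,-0.07,-0.075,-0.1,0],[0.1,-0.07,-0.075,-0.2,0],[0.1,-0.07,-0.075,-0.3,0],[0.1,-0.07,-0.075,-0.36,0],[0.1,-0.07,-0.075,-0.36,0]]}}

```text
time: 10.98
eef_pos: [0.424, -0.4076, 0.0549]
orientation: [176.0, 90.0, -46.6]
force: [-0.7, 2.1, 13.1]
finger_gap: 0.0213
```

```bash
python3 look.py w12; python3 - <<'E'
from cr import *
e,y,R,s=tool(); print(e,y,inv(e))
E
```

```text
[ 0.4241 -0.4077  0.0551] -132.62 11.0333 [-1.1  3.2 12.6] 0.0212
[ 0.42408271 -0.40769003  0.0550956 ] -132.62454945671655 [[ -2.72921555 -78.16546286]]
```

View pics/w12.png

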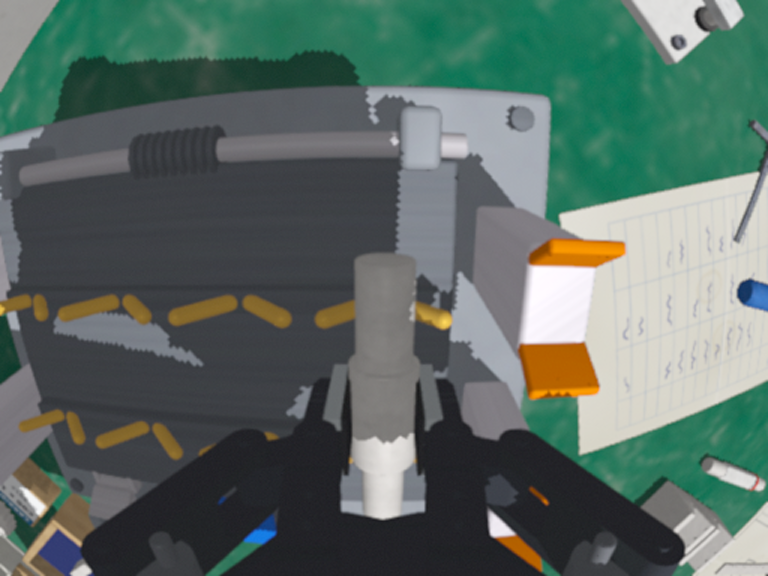

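```bash
python3 - <<'E'
from cr import *
import pickle
C=pickle.load(open('w12.pkl','rb'))
for p in [(52.5,-78,75.5),(21,-78,78),(17,-78,78),(30,-61,68),(30,-95,68)]: print(p,proj(C,cw(POSE,[p]))*1.5)
E
```

```text
(52.5, -78, 75.5) [[383.4941368  257.14141682]]
(21, -78, 78) [[383.55316614 361.8369352 ]]
(17, -78, 78) [[383.55515238 373.46974585]]
(30, -61, 68) [[329.22943488 321.28072571]]
(30, -95, 68) [[437.71936208 321.16205435]]
```

>>> {"api": "carry_out", "payload": {"increments": [[0.3,0,0,0,0],[0.45,0,0,0,0],[0.5,0,0,0,0],[0.5,0,0,0.8,0],[0.5,0,0,2,0],[0.5,0,0,4,0],[0.5,0,0,5,0],[0.5,0,0,6,0],[0.5,0,0,6,0]]}}

```text
time: 11.78
eef_pos: [0.4259, -0.4097, 0.242]
orientation: [173.2, 89.4, -49.5]
force: [1.0, -0.7, 0.1]
finger_gap: 0.0432
```

```bash
python3 look.py w13
```

```text
[ 0.4251 -0.4089  0.2386] -132.63 11.8333 [-0.2 -0.4 -0.4] 0.0425
```

View pics/w13.png

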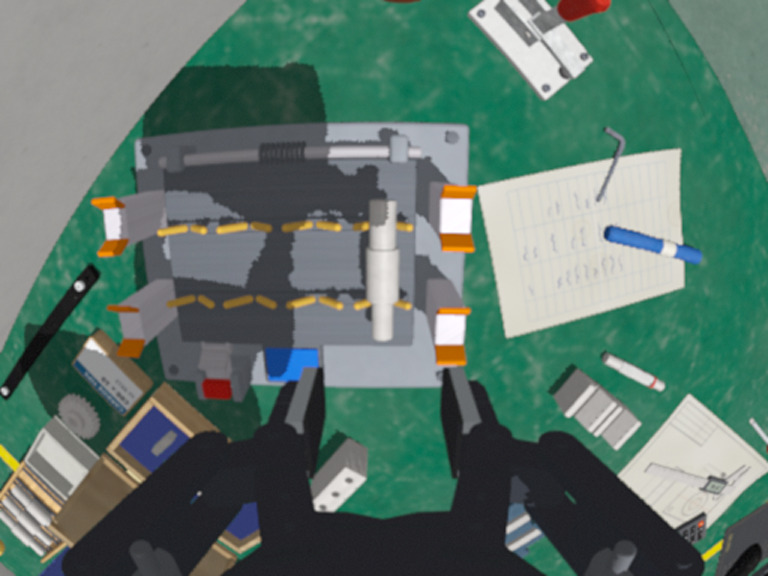

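```bash
python3 - <<'E'
from cr import *
import pickle
C=pickle.load(open('w13.pkl','rb'))
print(inv(back(C,np.array([(382,200),(381,340),(382,248),(382,305)])/1.5,.075)))
b=back(C,np.array([(412,227),(158,233),(170,302),(410,305)])/1.5,.068);print(inv(b)) 
b=back(C,np.array([(457,216),(450,329),(111,226),(130,320)])/1.5,.085);print(inv(b)) 
e,y,R,s=tool(); print(e,y,inv(e))
E
```

```text
[[ 50.28149523 -77.79528717]
 [-55.22460519 -76.87739644]
 [ 16.02099136 -77.74569152]
 [-26.92597878 -77.68128845]]
[[ 29.9980146  -99.31693068]
 [ 30.06572387  97.90478793]
 [-27.23402657  95.13945139]
 [-29.48963526 -98.82390694]]
[[  40.90513007 -128.88579331]
 [ -42.19397956 -127.58016986]
 [  40.73261672  131.47769939]
 [ -36.89262906  127.17286265]]
[ 0.42512314 -0.40888879  0.2385673 ] -132.62710481847694 [[ -1.15194448 -78.34363026]]
```

>>> {"api": "carry_out", "payload": {"increments": [[0.5,-1,1.2,0,0],[0.5,-1.5,2.2,0,0],[0.5,-1.5,2.8,0,0],[0.5,-1.5,2.8,0,0]]}}

```text
time: 12.17
eef_pos: [0.3771, -0.3196, 0.2337]
orientation: [-12.5, 89.8, 124.9]
force: [1.1, -1.5, 0.2]
finger_gap: 0.0427
```

```bash
python3 look.py w14
```

```text
[ 0.3782 -0.3217  0.234 ] -132.57 12.2167 [ 1.1 -0.5 -0.2] 0.0426
```

View pics/w14.png

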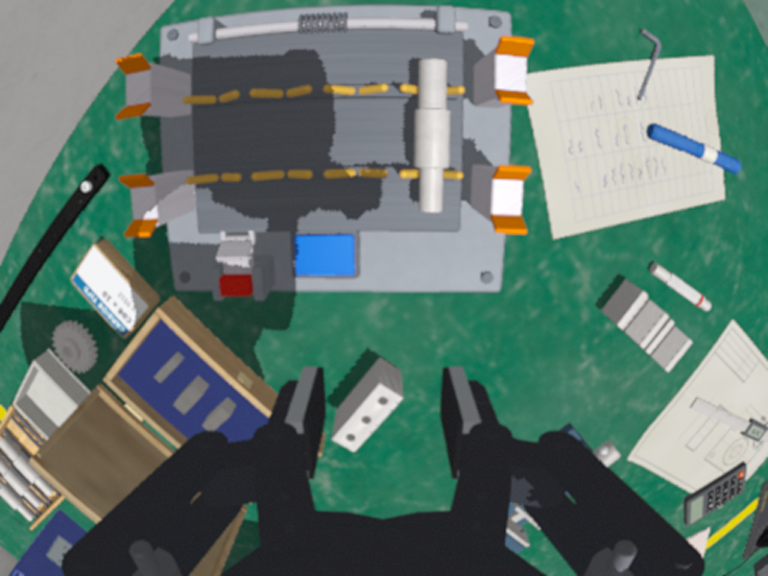

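```bash
python3 - <<'E'
from cr import *
import pickle
C=pickle.load(open('w14.pkl','rb')); im=np.load('w14.npy')
print('cam',inv((-C['R'].T@C['t'])[None]))
print(inv(back(C,np.array([(432,59),(431,212),(432,108),(432,167)])/1.5,.075)))
print(inv(back(C,np.array([(455,91),(455,175),(198,100),(200,180),(328,90),(326,174)])/1.5,.068)))
v=im[30:160,240:350];cv2.imwrite('pics/w14c.png',cv2.resize(v,None,fx=5,fy=5,interpolation=cv2.INTER_CUBIC))
overlay(C,im,POSE,.01,(70,0,370,210),2.5,'o4')
E
```

```text
cam [[-10.28434828 -44.79296226]]
[[ 48.60193436 -77.00316822]
 [-55.81806745 -77.37781812]
 [ 14.83604087 -77.05724843]
 [-25.08059878 -77.47522721]]
[[ 27.93539481 -93.43430456]
 [-30.59247711 -94.28804259]
 [ 28.57497337  86.31580481]
 [-29.9727536   87.29597798]
 [ 28.17661997  -7.82664055]
 [-30.13200489  -5.73741106]]
```

View pics/w14c.png

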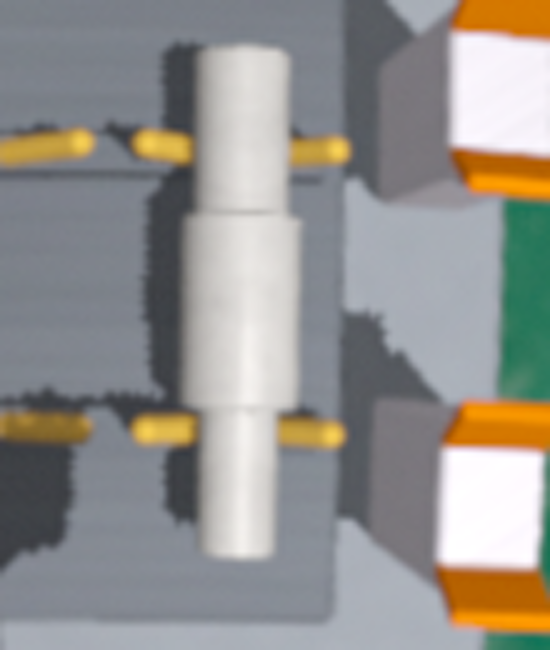

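View pics/o4.png

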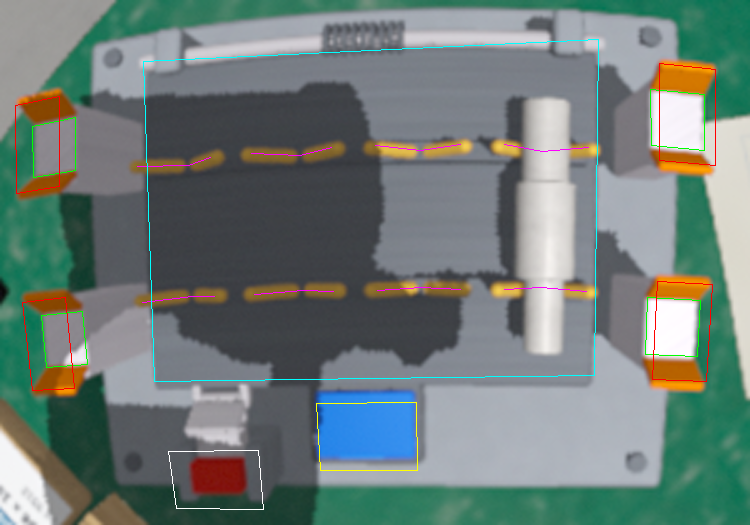

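>>> {"api": "carry_out", "payload": {"increments": [[0.6,0.3,1.3,0.5,0.5],[0.6,0.6,2.6,0.5,1],[0.6,0.9,3.9,0.5,2],[0.6,1.2,5.2,0.5,3],[0.6,1.5,6.5,0.5,4],[0.6,1.8,7.8,0.5,5],[0.6,2.1,9.1,0.5,6],[0.6,2.4,10.4,0.5,7],[0.6,2.7,11.7,0.5,7.9],[0.6,3,13,0.5,7.9]]}}

```text
time: 13.05
eef_pos: [0.4696, 0.0683, 0.2491]
orientation: [39.3, 90.0, -143.5]
force: [0.5, -0.6, 0.4]
finger_gap: 0.0514
```

>>> {"api": "carry_out", "payload": {"increments": [[0.6,0.3,1.3,0,0],[0.6,0.6,2.5,0,0],[0.6,0.9,3.8,0,0],[0.6,1.2,5.1,-1,0],[0.6,1.2,6,-2,0],[0.6,1.2,6.1,-3,0],[0.6,1.2,6.1,-3,0]]}}

```text
time: 13.63
eef_pos: [0.5025, 0.2505, 0.1532]
orientation: [22.4, 89.5, -160.6]
force: [-2.3, -1.2, -1.3]
finger_gap: 0.0513
```

```bash
python3 look.py w15
```

```text
[0.5034 0.2496 0.1562] -93.03 13.6833 [-0.1 -0.1 -0.2] 0.0513
```

View pics/w15.png

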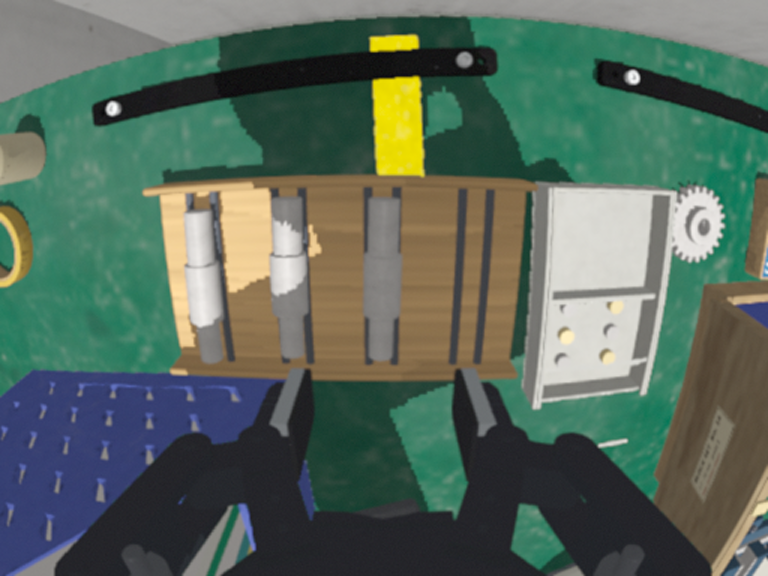

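```bash
python3 - <<'E'
from h import *
import pickle
C=pickle.load(open('w15.pkl','rb'))
for a,b in(((384,197),(380,362)),((289,197),(291,358)),((199,211),(211,362))):
    q=back(C,np.array([a,b])/1.5,.035); print(q.mean(0).round(4),np.linalg.norm(q[0]-q[1]),np.degrees(np.arctan2(*(q[0]-q[1])[[1,0]])))
E
```

```text
[0.5045 0.25   0.035 ] 0.10713195569050822 -4.381604426515958
[0.5092 0.3073 0.035 ] 0.1057151105650293 -6.111552351958401
[0.5068 0.3657 0.035 ] 0.10441960863612909 -6.0671202244318865
```

>>> {"api": "carry_out", "payload": {"increments": [[0.5,0.05,0,-1,0],[0.5,0.05,0,-2,0],[0.5,0.05,0,-3,0],[0.5,0.05,0,-4,0],[0.5,0.05,0,-4.5,0],[0.5,0.05,0,-4.65,0],[0.5,0.05,0,-4.65,0]]}}

```text
time: 14.27
eef_pos: [0.5072, 0.2488, 0.0204]
orientation: [44.5, 90.0, -138.6]
force: [0.4, -0.3, 0.9]
finger_gap: 0.0427
```

>>> {"api": "carry_out", "payload": {"increments": [[0.2,0,0,0,0],[0.1,0,0,0,0],[0.1,0,0,0,0],[0.1,0,0,0,0],[0.1,0,0,0,0],[0.1,0,0,0,0]]}}

```text
time: 14.77
eef_pos: [0.5078, 0.2502, 0.0221]
orientation: [-153.1, 89.8, 23.8]
force: [0.1, 2.7, 4.6]
finger_gap: 0.0209
```

```bash
python3 look.py w16
```

```text
[0.5078 0.2502 0.0222] -93.13 14.8167 [-0.5  1.9  4.9] 0.0206
```

View pics/w16.png

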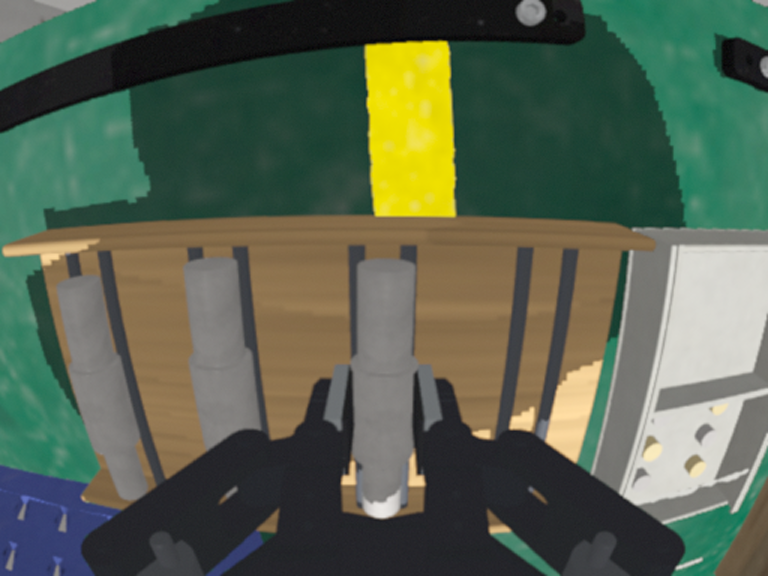

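>>> {"api": "carry_out", "payload": {"increments": [[0.4,0,0,0,0],[0.4,-0.09,0,0,0],[0.4,-0.09,0,-0.1,0],[0.4,-0.09,0,-0.22,0],[0.4,-0.09,0,-0.22,0],[0.1,-0.09,0,-0.22,0],[0.1,-0.09,0,-0.22,0],[0.1,-0.09,0,-0.22,0],[0.1,-0.09,0,-0.22,0]]}}

```text
time: 15.57
eef_pos: [0.5036, 0.2505, 0.0136]
orientation: [-93.7, 89.9, 83.2]
force: [-3.7, 11.0, 1.5]
finger_gap: 0.0213
```

>>> {"api": "carry_out", "payload": {"increments": [[0.1,0,0,0,0],[0.1,0,0,0.5,0],[0.1,0,0,1.2,0],[0.1,0,0,2,0],[0.1,0,0,2,0]]}}

```text
time: 15.98
eef_pos: [0.5053, 0.2502, 0.0768]
orientation: [-157.0, 89.7, 19.9]
force: [1.1, 1.1, -2.2]
finger_gap: 0.0216
```

```bash
python3 look.py w17
```

```text
[0.5048 0.2499 0.0751] -93.13 16.0333 [-0.4 -0.3 -3.1] 0.0214
```

View pics/w17.png

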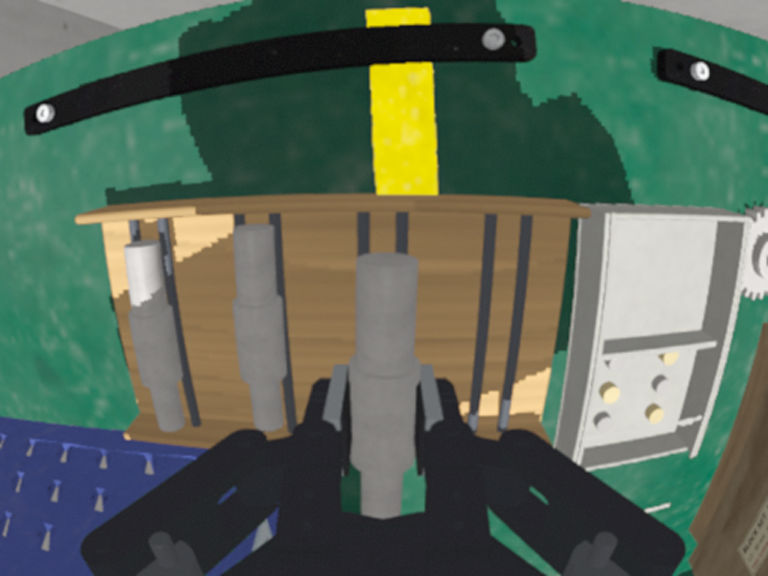

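>>> {"api": "carry_out", "payload": {"increments": [[0.1,0,0,1.3,0],[0.1,0,0,2.6,0],[0.1,0,0,4,0],[0.1,0,-0.8,5,-1],[0.1,-0.3,-2,5.5,-2],[0.1,-0.5,-3.3,5.5,-3],[0.1,-0.7,-4.6,5.5,-4],[0.1,-0.8,-5.9,5.5,-5],[0.1,-0.9,-7.2,5.5,-6],[0.1,-1,-8.5,5.5,-7]]}}

```text
time: 16.87
eef_pos: [0.4727, -0.0071, 0.2375]
orientation: [30.8, 89.9, 172.5]
force: [1.1, 0.6, -3.5]
finger_gap: 0.0209
```

>>> {"api": "carry_out", "payload": {"increments": [[0.1,0,-1.3,0,-0.88],[0.1,-0.1,-2.6,0,-0.88],[0.1,-0.1,-3.9,0,-0.88],[0.1,-0.2,-5.2,0,-0.88],[0.1,-0.2,-6.5,0,-0.88],[0.1,-0.3,-7.8,0,-0.88],[0.1,-0.4,-9.1,-0.5,-0.88],[0.1,-0.45,-10.4,-1.5,-0.88],[0.1,-0.45,-11.7,-2.5,-0.88],[0.1,-0.45,-12.2,-3.2,-0.88]]}}

```text
time: 17.7
eef_pos: [0.4597, -0.374, 0.1408]
orientation: [166.1, 90.0, -56.5]
force: [1.2, -0.3, -2.1]
finger_gap: 0.0215
```

```bash
python3 look.py w18;python3 look.py w18; python3 - <<'E'
from cr import *
e,y,R,s=tool(); print(e,y,inv(e))
E
```

```text
[ 0.4579 -0.3763  0.1345] -132.67 17.75 [ -4.1  -4.9 -11. ] 0.0214
[ 0.4578 -0.3735  0.1365] -132.71 17.8 [-1.1  1.1 -3.5] 0.021
[ 0.4577911  -0.37353427  0.13650807] -132.70738907910797 [[ -1.03578119 -30.20710995]]
```

View pics/w18.png

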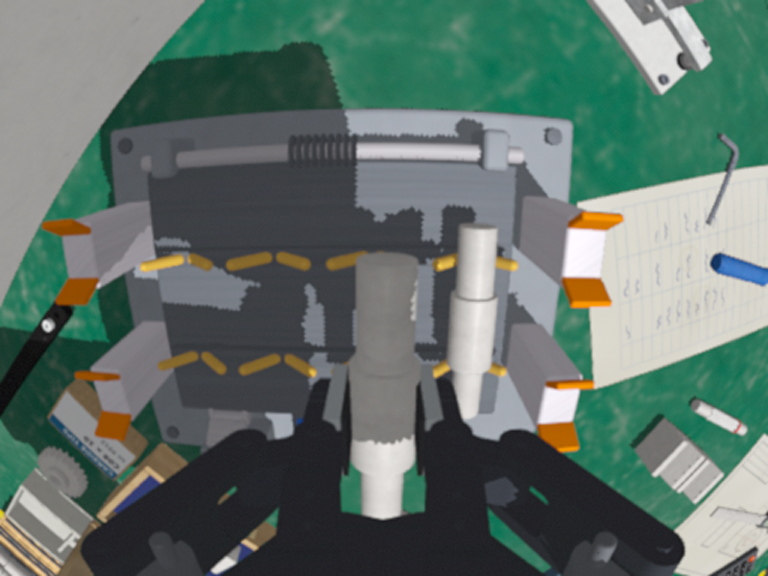

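>>> {"api": "carry_out", "payload": {"increments": [[0.1,0.1,0.07,-0.5,0],[0.1,0.1,0.07,-1,0],[0.1,0.1,0.07,-1.5,0],[0.1,0.1,0.07,-2,0],[0.1,0.1,0.07,-2.3,0],[0.1,0.1,0.07,-2.35,0],[0.1,0.1,0.07,-2.35,0]]}}

```text
time: 18.38
eef_pos: [0.4629, -0.3689, 0.0714]
orientation: [-4.1, 89.9, 133.4]
force: [-0.1, 0.6, -3.4]
finger_gap: 0.0214
```

```bash
python3 look.py w19; python3 - <<'E'
from cr import *
e,y,R,s=tool(); print(e,y,inv(e))
E
```

```text
[ 0.4633 -0.3692  0.0722] -132.52 18.4333 [ 0.6 -0.  -1.9] 0.0218
[ 0.46327403 -0.36924559  0.072189  ] -132.5210915541203 [[  0.09727923 -23.33895898]]
```

View pics/w19.png

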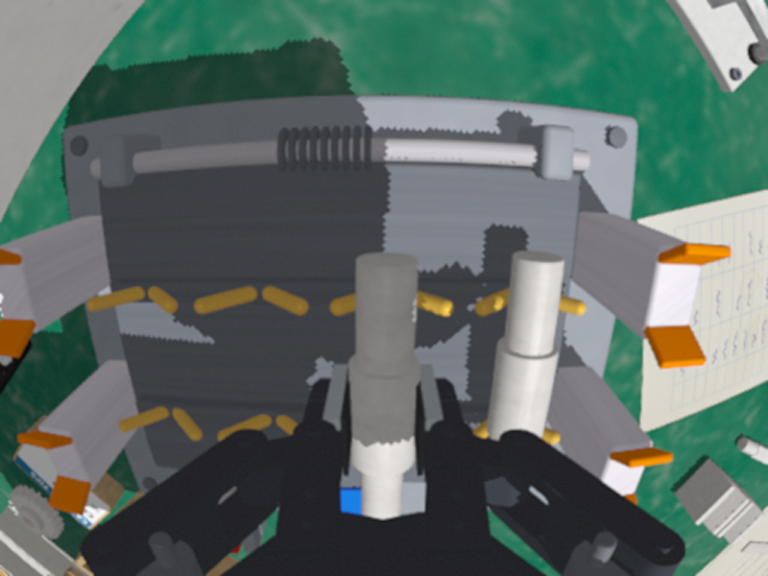

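>>> {"api": "carry_out", "payload": {"increments": [[0.1,-0.06,-0.07,-0.15,0],[0.1,-0.06,-0.07,-0.3,0],[0.1,-0.06,-0.07,-0.42,0],[0.1,-0.06,-0.07,-0.5,0],[0.1,-0.06,-0.07,-0.55,0],[0.1,-0.06,-0.07,-0.55,0]]}}

```text
time: 18.93
eef_pos: [0.4613, -0.3714, 0.0552]
orientation: [-6.4, 90.0, 131.0]
force: [-0.1, -0.0, -2.8]
finger_gap: 0.0212
```

```bash
 python3 - <<'E'
from cr import *
e,y,R,s=tool(); print(e,y,inv(e))
E
```

```text
[ 0.46130957 -0.37135844  0.05517402] -132.53023947682058 [[  0.08139278 -26.22391681]]
```

Not touching yet; go 2–3 mm lower, then release.

>>> {"api": "carry_out", "payload": {"increments": [[0.1,0,0,-0.04,0],[0.1,0,0,-0.08,0],[0.1,0,0,-0.08,0]]}}

```text
time: 19.18
eef_pos: [0.4617, -0.3716, 0.0536]
orientation: [179.5, 89.9, -43.1]
force: [-1.2, 1.7, 5.9]
finger_gap: 0.0215
```

>>> {"api": "carry_out", "payload": {"increments": [[0.3,0,0,0,0],[0.45,0,0,0,0],[0.45,0,0,0,0],[0.45,0,0,0.8,0],[0.45,0,0,2,0],[0.5,0,0.3,4,0],[0.5,-1,1,5,0],[0.5,-2,2,6,0],[0.5,-2,2,6,0],[0.5,-2,2,6,0]]}}

```text
time: 20.02
eef_pos: [0.3997, -0.3096, 0.2368]
orientation: [177.3, 89.8, -45.2]
force: [0.6, -1.4, 0.2]
finger_gap: 0.0427
```

```bash
python3 look.py w20; python3 - <<'E'
from cr import *
e,y,R,s=tool(); print(e,y,inv(e))
E
```

```text
[ 0.4009 -0.3109  0.2353] -132.52 20.0667 [ 0.4 -0.8  0.3] 0.0426
[ 0.4008528  -0.31086811  0.23526004] -132.5210311920148 [[-85.36511367 -22.61889241]]
```

View pics/w20.png

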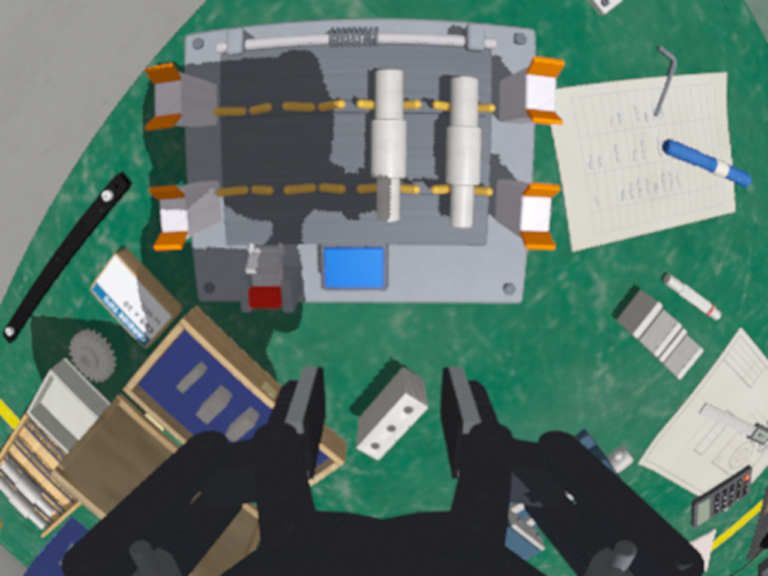

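```bash
python3 - <<'E'
from cr import *
import pickle
C=pickle.load(open('w20.pkl','rb')); im=np.load('w20.npy')
print(inv(back(C,np.array([(389,69),(388,221),(464,77),(462,226)])/1.5,.075)))
print(inv(back(C,np.array([(370,104),(412,105),(370,188),(412,189),(445,107),(447,190)])/1.5,.068)))
overlay(C,im,POSE,.01,(90,0,390,210),2.5,'o5')
E
```

```text
[[ 52.64245295 -26.15339481]
 [-51.888609   -25.70140883]
 [ 48.7031857  -76.40957755]
 [-54.83519325 -77.25034913]]
[[ 29.04317695 -13.37636141]
 [ 28.51537262 -41.91468092]
 [-29.66525642 -13.24202732]
 [-30.25643029 -42.37842263]
 [ 27.77994418 -64.56069508]
 [-30.5332641  -66.92240457]]
```

View pics/o5.png

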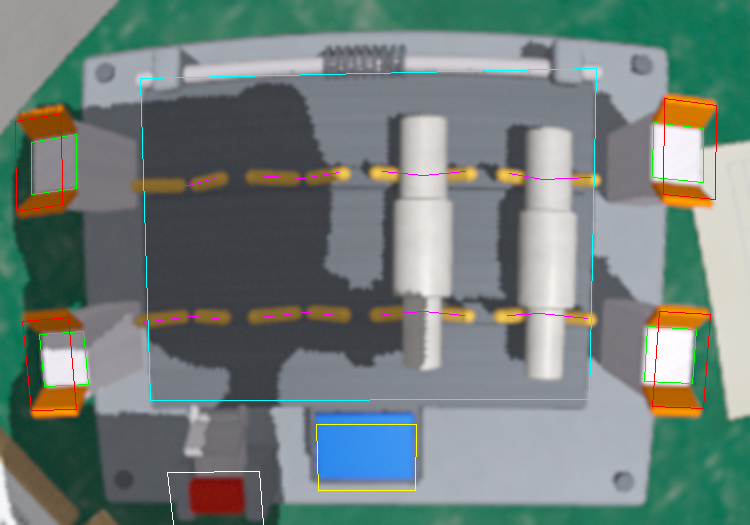

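>>> {"api": "carry_out", "payload": {"increments": [[0.5,0.2,1.3,0.5,0.5],[0.5,0.4,2.6,0.5,1],[0.5,0.6,3.9,0.5,2],[0.5,0.8,5.2,0.5,3],[0.5,1,6.5,0.5,4],[0.5,1.3,7.8,0.5,5],[0.5,1.6,9.1,0.5,6],[0.5,1.9,10.4,0.5,7],[0.5,2.2,11.7,0.5,7.9],[0.5,2.5,13,0.5,7.9]]}}

```text
time: 20.9
eef_pos: [0.477, 0.0806, 0.2474]
orientation: [13.5, 90.0, -169.2]
force: [0.3, -0.1, 0.9]
finger_gap: 0.0424
```

>>> {"api": "carry_out", "payload": {"increments": [[0.5,0.3,1.3,0,0],[0.5,0.6,2.6,0,0],[0.5,0.9,3.9,0,0],[0.5,1,5.2,-0.5,0],[0.5,1,6.5,-1.5,0],[0.5,1,7.6,-2.5,0],[0.5,1,7.6,-3,0],[0.5,1,7.6,-3,0],[0.5,1,7.6,-3,0]]}}

```text
time: 21.65
eef_pos: [0.5059, 0.3065, 0.1566]
orientation: [31.7, 89.8, -151.2]
force: [0.1, -0.1, 0.9]
finger_gap: 0.0422
```

```bash
python3 look.py w21
```

```text
[0.5067 0.3061 0.158 ] -93.03 21.7 [-0.2 -0.9  0.3] 0.0427
```

View pics/w21.png

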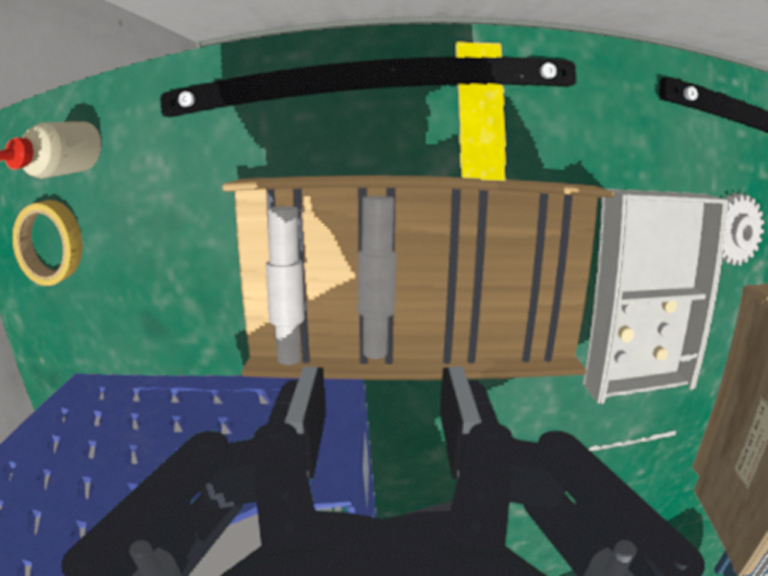

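```bash
python3 - <<'E'
from h import *
import pickle
C=pickle.load(open('w21.pkl','rb'))
for a,b in(((378,197),(375,357)),((285,206),(289,361))):
    q=back(C,np.array([a,b])/1.5,.035); print(q.mean(0).round(4),np.linalg.norm(q[0]-q[1]),np.degrees(np.arctan2(*(q[0]-q[1])[[1,0]])))
q=back(C,np.array([(225,186),(606,194),(243,374),(583,371)])/1.5,.032);print(q,q.mean(0))
snap('scene','s2',(120,0,360,200),3)
print(tool()[0])
E
```

```text
[0.5095 0.3095 0.035 ] 0.10457814363894855 -4.276600697706503
[0.5084 0.3666 0.035 ] 0.10380800445038127 -5.50683251353079
[[0.57574145 0.39946474 0.032     ]
 [0.56093847 0.15797473 0.032     ]
 [0.44568195 0.40758217 0.032     ]
 [0.43264309 0.16241603 0.032     ]] [0.50375124 0.28185942 0.032     ]
[0.50716927 0.30595867 0.15889136]
```

View pics/s2.png

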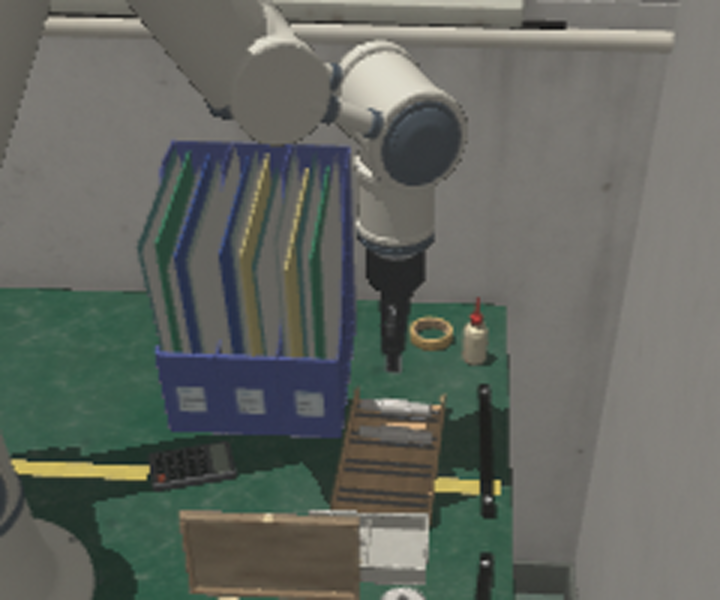

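>>> {"api": "carry_out", "payload": {"increments": [[0.5,0.06,0.12,-1,0],[0.5,0.06,0.12,-2,0],[0.5,0.06,0.12,-3,0],[0.5,0.06,0.12,-4,0],[0.5,0.06,0.12,-4.5,0],[0.5,0.06,0.12,-4.6,0],[0.5,0.06,0.12,-4.6,0],[0.5,0.06,0.12,-4.6,0]]}}

```text
time: 22.42
eef_pos: [0.5095, 0.3101, 0.0218]
orientation: [-152.2, 89.9, 24.7]
force: [0.3, -0.3, 0.2]
finger_gap: 0.0426
```

```bash
python3 look.py w22
```

```text
[0.5095 0.3103 0.022 ] -93.06 22.4667 [ 0.7 -0.2  1.1] 0.0428
```

View pics/w22.png

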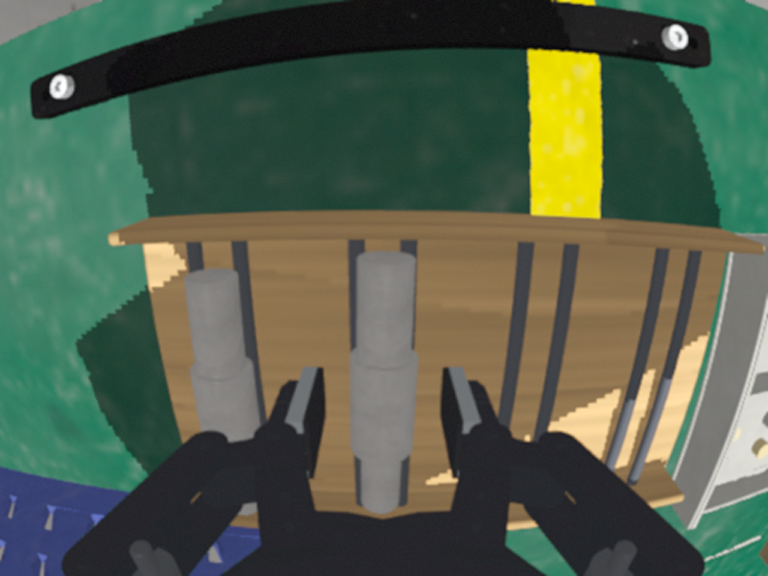

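>>> {"api": "carry_out", "payload": {"increments": [[0.5,0,0,-0.1,0],[0.5,0,0,-0.22,0],[0.5,0,0,-0.22,0],[0.1,0,0,-0.22,0],[0.1,0,0,-0.22,0],[0.1,0,0,-0.22,0],[0.1,0,0,-0.22,0],[0.1,0,0,-0.22,0]]}}

```text
time: 23.13
eef_pos: [0.5082, 0.3105, 0.0139]
orientation: [-122.7, 90.0, 54.2]
force: [-1.7, 1.8, 6.0]
finger_gap: 0.0213
```

>>> {"api": "carry_out", "payload": {"increments": [[0.1,0,0,0,0],[0.1,0,0,0.5,0],[0.1,0,0,1.2,0],[0.1,0,0,2,0],[0.1,0,0,2,0],[0.1,0,0,2,0]]}}

```text
time: 23.63
eef_pos: [0.5087, 0.3105, 0.0744]
orientation: [-151.3, 89.9, 25.7]
force: [0.3, -0.0, -3.4]
finger_gap: 0.0212
```

```bash
python3 look.py w23
```

```text
[0.508  0.3101 0.0733] -93.03 23.6833 [-0.1  0.1 -2.6] 0.0212
```

View pics/w23.png

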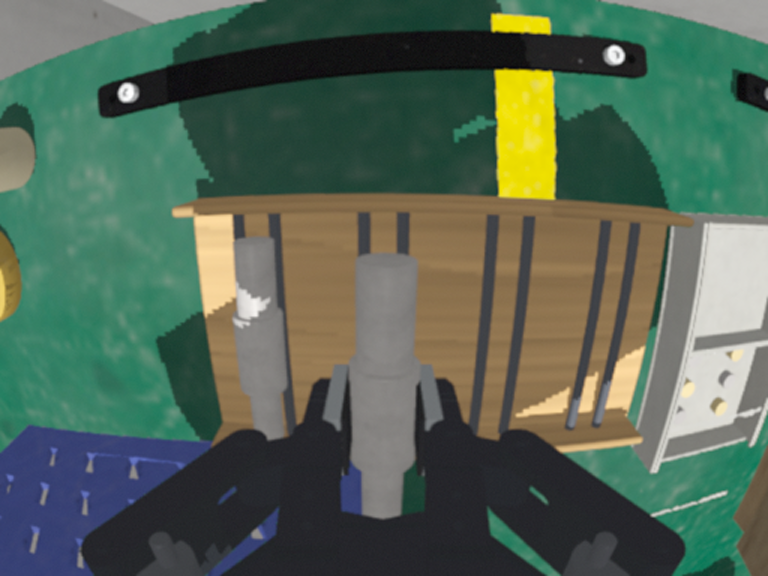

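>>> {"api": "carry_out", "payload": {"increments": [[0.1,0,0,1.3,0],[0.1,0,0,2.6,0],[0.1,0,0,4,0],[0.1,0,-0.8,5,-1],[0.1,0,-2,5.5,-2],[0.1,0,-3.3,5.5,-3],[0.1,-0.1,-4.6,5.5,-4],[0.1,-0.1,-5.9,5.5,-5],[0.1,-0.1,-7.2,5.5,-6],[0.1,-0.2,-8.5,5.5,-7]]}}

```text
time: 24.52
eef_pos: [0.5016, 0.0534, 0.2373]
orientation: [38.0, 89.9, 179.7]
force: [1.7, 0.2, -2.0]
finger_gap: 0.0212
```

>>> {"api": "carry_out", "payload": {"increments": [[0.1,0,-1.3,0,-0.88],[0.1,0,-2.6,0,-0.88],[0.1,0,-3.9,0,-0.88],[0.1,0,-5.2,0,-0.88],[0.1,0,-6.5,0,-0.88],[0.1,-0.1,-7.8,0,-0.88],[0.1,-0.1,-9.1,0,-0.88],[0.1,-0.15,-10.4,-1,-0.88],[0.1,-0.15,-11.7,-2,-0.88],[0.1,-0.15,-12.8,-3,-0.88]]}}

```text
time: 25.35
eef_pos: [0.497, -0.3171, 0.1583]
orientation: [5.9, 90.0, 143.4]
force: [1.3, -0.7, -3.6]
finger_gap: 0.0207
```

```bash
python3 look.py w24;python3 look.py w24; python3 - <<'E'
from cr import *
e,y,R,s=tool(); print(e,y,inv(e))
E
```

```text
[ 0.4953 -0.3209  0.1528] -132.56 25.4 [ -4.   -6.1 -10.7] 0.0212
[ 0.4953 -0.318   0.1546] -132.62 25.45 [ 0.3  0.8 -3. ] 0.0214
[ 0.4952835  -0.31800124  0.15463869] -132.61714711624668 [[-11.02670613  36.04829708]]
```

View pics/w24.png

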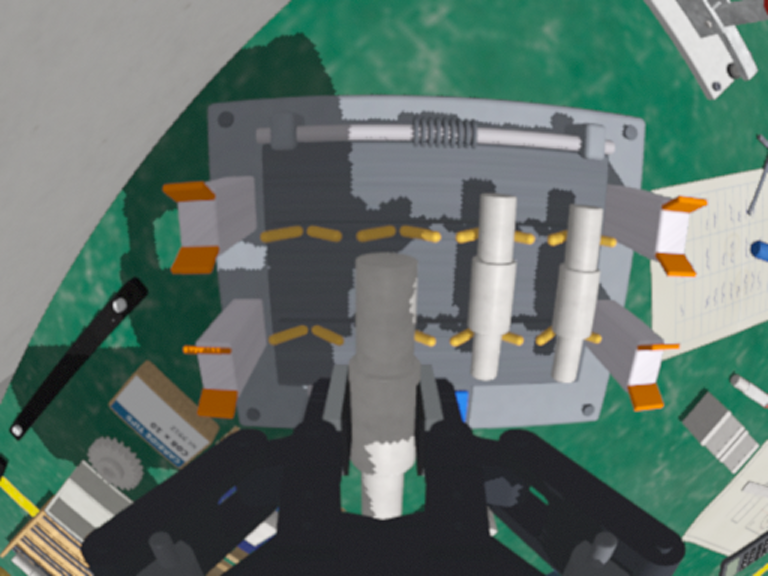

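>>> {"api": "carry_out", "payload": {"increments": [[0.1,0.03,-0.48,-0.3,0],[0.1,0.03,-0.48,-0.8,0],[0.1,0.03,-0.48,-1.5,0],[0.1,0.03,-0.48,-2,0],[0.1,0.03,-0.48,-2.5,0],[0.1,0.03,-0.48,-2.8,0],[0.1,0.03,-0.48,-2.8,0],[0.1,0.03,-0.48,-2.8,0]]}}

```text
time: 26.12
eef_pos: [0.4985, -0.3294, 0.0761]
orientation: [1.7, 89.9, 139.2]
force: [-0.1, 0.3, -3.3]
finger_gap: 0.0209
```

```bash
python3 look.py w25; python3 - <<'E'
from cr import *
e,y,R,s=tool(); print(e,y,inv(e))
E
```

```text
[ 0.4989 -0.3297  0.0767] -132.42 26.1667 [-0.5 -0.9 -2.4] 0.0213
[ 0.49886819 -0.32972767  0.07671173] -132.41558950105144 [[-0.45069029 29.84289348]]
```

View pics/w25.png

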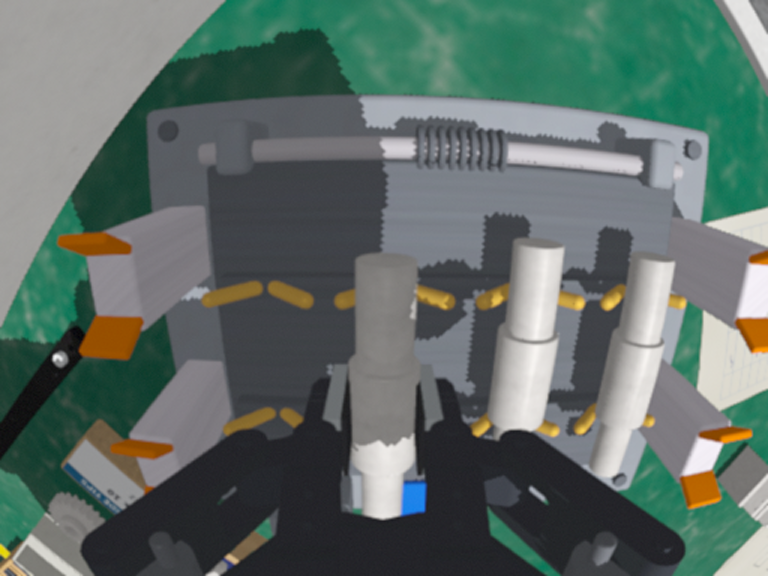

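>>> {"api": "carry_out", "payload": {"increments": [[0.1,-0.085,-0.095,-0.15,0],[0.1,-0.085,-0.095,-0.3,0],[0.1,-0.085,-0.095,-0.5,0],[0.1,-0.085,-0.095,-0.65,0],[0.1,-0.085,-0.095,-0.75,0],[0.1,-0.085,-0.095,-0.8,0],[0.1,-0.085,-0.095,-0.8,0]]}}

```text
time: 26.75
eef_pos: [0.4959, -0.3324, 0.0527]
orientation: [19.5, 90.0, 157.1]
force: [-4.0, 2.9, 11.7]
finger_gap: 0.0217
```

```bash
 python3 - <<'E'
from cr import *
e,y,R,s=tool(); print(e,y,inv(e))
E
```

```text
[ 0.49594523 -0.33239716  0.05269523] -132.41647781374937 [[-0.7953578  25.89940776]]
```

>>> {"api": "carry_out", "payload": {"increments": [[0.3,0,0,0,0],[0.45,0,0,0,0],[0.45,0,0,0,0],[0.45,0,0,0.8,0],[0.45,0,0,2,0],[0.5,0,0.3,4,0],[0.5,-1,1,5,0],[0.5,-2,2,6,0],[0.5,-2,2,6,0],[0.5,-2,2,6,0]]}}

```text
time: 27.58
eef_pos: [0.4344, -0.2706, 0.2359]
orientation: [-173.3, 89.8, -35.7]
force: [0.7, -1.4, 0.9]
finger_gap: 0.0424
```

```bash
python3 look.py w26; python3 - <<'E'
from cr import *
e,y,R,s=tool(); print(e,y,inv(e))
E
```

```text
[ 0.4356 -0.2719  0.2344] -132.4 27.6333 [ 0.5 -1.  -0.4] 0.0428
[ 0.43560227 -0.27185857  0.23439539] -132.40468766054548 [[-86.19075354  29.6169928 ]]
```

View pics/w26.png

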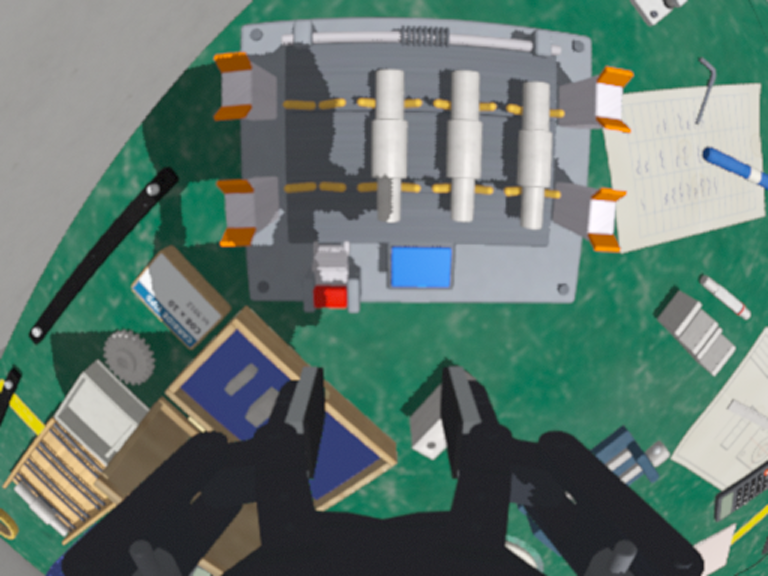

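>>> {"api": "carry_out", "payload": {"increments": [[0.5,0.2,1.3,0.5,0.5],[0.5,0.4,2.6,0.5,1],[0.5,0.6,3.9,0.5,2],[0.5,0.8,5.2,0.5,3],[0.5,1,6.5,0.5,4],[0.5,1.2,7.8,0.5,5],[0.5,1.4,9.1,0.5,6],[0.5,1.6,10.4,0.5,7],[0.5,1.8,11.7,0.5,7.9],[0.5,2,13,0.5,7.9]]}}

```text
time: 28.47
eef_pos: [0.4965, 0.1195, 0.2465]
orientation: [14.2, 90.0, -168.4]
force: [0.5, -0.6, 0.0]
finger_gap: 0.0426
```

>>> {"api": "carry_out", "payload": {"increments": [[0.5,0.2,1.3,0,0],[0.5,0.3,2.6,0,0],[0.5,0.3,3.9,0,0],[0.5,0.3,5.2,0,0],[0.5,0.3,6.5,0,0],[0.5,0.3,7,0,0],[0.5,0.3,7,0,0],[0.5,0.3,7,0,0]]}}

```text
time: 29.13
eef_pos: [0.5051, 0.328, 0.2461]
orientation: [38.4, 89.9, -144.4]
force: [-0.4, -0.6, 1.1]
finger_gap: 0.0426
```

```bash
python3 look.py w27
```

```text
[0.5052 0.3271 0.2463] -92.91 29.1833 [-0.1  0.4 -0. ] 0.0423
```

View pics/w27.png

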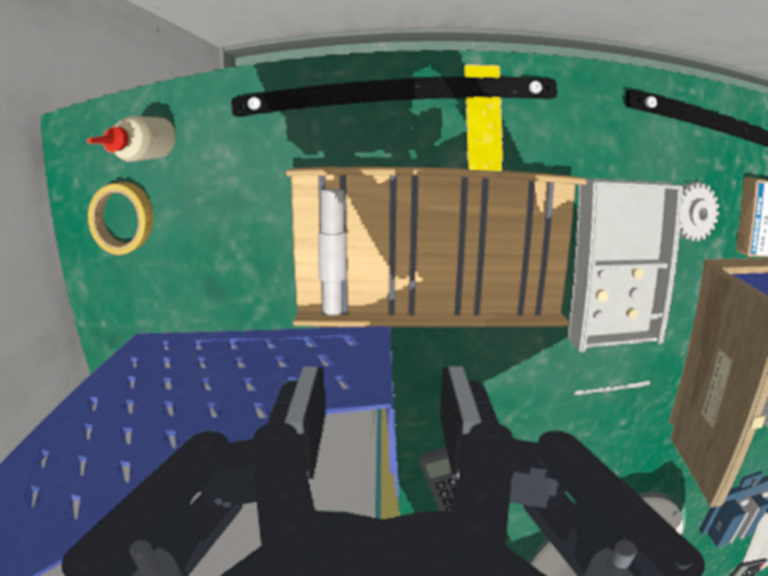

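```bash
python3 - <<'E'
from h import *
import pickle
C=pickle.load(open('w27.pkl','rb'))
q=back(C,np.array([(331,188),(335,315)])/1.5,.035); print(q.mean(0).round(4),np.linalg.norm(q[0]-q[1]),np.degrees(np.arctan2(*(q[0]-q[1])[[1,0]])))
# organizer: bottom edge x face and top edge
p=back(C,np.array([(390,330),(135,335)])/1.5,0);print(p)
for z in(.08,.1,.13,.16): print(z,proj(C,[(p[0,0],p[0,1],z),(p[1,0],p[1,1],z+.1)])*1.5)
print(r.observe()['joint_pos'])
E
```

```text
[0.5065 0.368  0.035 ] 0.10755700205349578 -2.828432241901799
[[0.42121831 0.32447766 0.        ]
 [0.42491981 0.59599831 0.        ]]
0.08 [[391.66804372 370.80879408]
 [ 33.95357233 429.40375095]]
0.1 [[392.18832949 383.717259  ]
 [ 19.48546274 444.02531218]]
0.13 [[393.06901782 405.77161172]
 [ -3.42269649 467.85234351]]
0.16 [[394.09148349 431.71193701]
 [-27.63572931 494.02875162]]
[ 2.72483007e+01  2.56436599e+01  7.92903476e+01 -1.90488601e-02
  7.51378805e+01  1.20160504e+02]
```

>>> {"api": "carry_out", "payload": {"increments": [[0.5,0.08,1,-0.5,0],[0.5,0.08,1.38,-1,0],[0.5,0.08,1.38,-2,0],[0.5,0.08,1.38,-3,0],[0.5,0.08,1.38,-4,0],[0.5,0.08,1.38,-5,0],[0.5,0.08,1.38,-5.3,0],[0.5,0.08,1.38,-5.3,0],[0.5,0.08,1.38,-5.3,0]]}}

```text
time: 29.93
eef_pos: [0.5079, 0.3684, 0.0889]
orientation: [68.8, 90.0, -114.1]
force: [-0.4, -0.2, 0.6]
finger_gap: 0.0425
```

```bash
python3 look.py w28
```

```text
[0.5084 0.3689 0.0897] -92.96 29.9833 [-0.1 -0.1  0.4] 0.0427
```

View pics/w28.png

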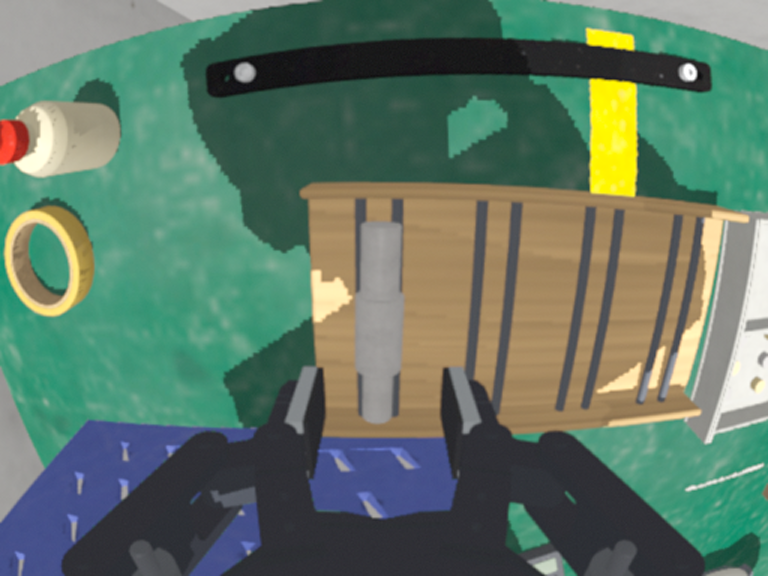

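```bash
python3 - <<'E'
from h import *
import pickle
C=pickle.load(open('w28.pkl','rb'))
q=back(C,np.array([(382,223),(377,422)])/1.5,.035); print(q,q.mean(0).round(4),np.linalg.norm(q[0]-q[1]),np.degrees(np.arctan2(*(q[0]-q[1])[[1,0]])))
C=pickle.load(open('w15.pkl','rb'))
E
python3 - <<'E'
import cv2
a=cv2.imread('pics/s2.png')
from plant import r
im=r.get_image('scene'); cv2.imwrite('pics/s3.png',cv2.resize(im[0:200,120:360],None,fx=3,fy=3))
E
```

```text
[[0.55994134 0.36545827 0.035     ]
 [0.45513887 0.37366763 0.035     ]] [0.5075 0.3696 0.035 ] 0.1051235031614805 -4.478932355411043
```

View pics/s3.png

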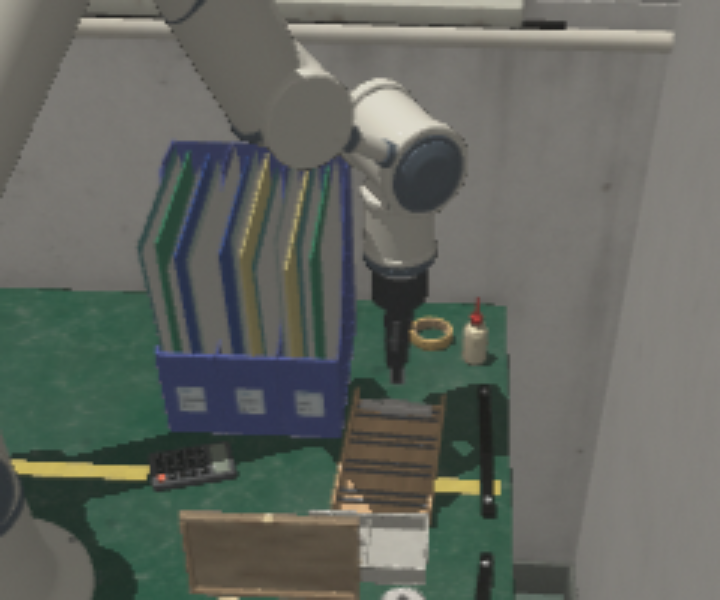

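```bash
python3 - <<'E'
from h import *
C=cam('scene')
for z in(.25,.3,.35,.4,.45): print(z,back(C,[(223,40),(223,54),(262,52),(252,85)],z).round(3)[:,:2].tolist())
snap('side','sd1',(0,0,300,300),2.2)
E
```

```text
0.25 [[0.345, 0.795], [0.36, 0.66], [0.535, 0.69], [0.503, 0.415]]
0.3 [[0.359, 0.691], [0.373, 0.565], [0.537, 0.593], [0.507, 0.334]]
0.35 [[0.373, 0.586], [0.386, 0.469], [0.539, 0.495], [0.511, 0.254]]
0.4 [[0.387, 0.482], [0.399, 0.373], [0.541, 0.397], [0.515, 0.173]]
0.45 [[0.401, 0.378], [0.412, 0.277], [0.543, 0.299], [0.519, 0.093]]
```

View pics/sd1.png

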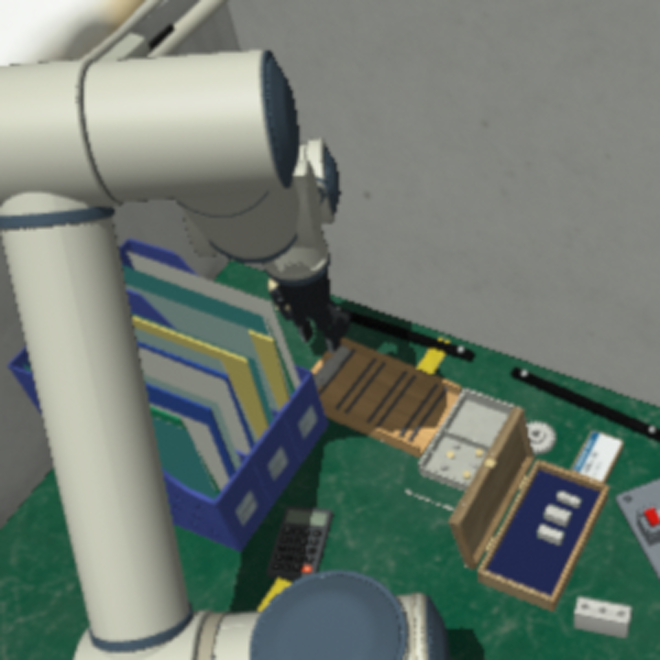

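>>> {"api": "carry_out", "payload": {"increments": [[0.5,0,0.02,-0.8,0],[0.5,0,0.02,-1.6,0],[0.5,0,0.02,-2.2,0],[0.5,0,0.02,-2.5,0],[0.5,0,0.02,-2.5,0],[0.3,0,0.02,-2.5,0],[0.1,0,0.02,-2.5,0],[0.1,0,0.02,-2.5,0],[0.1,0,0.02,-2.5,0],[0.1,0,0.02,-2.5,0]]}}

```text
time: 30.92
eef_pos: [0.5083, 0.3705, 0.0152]
orientation: [-136.7, 89.8, 40.4]
force: [-1.4, 4.8, 3.4]
finger_gap: 0.0213
```

>>> {"api": "carry_out", "payload": {"increments": [[0.1,0,0,0,0],[0.1,0,0,0.5,0],[0.1,0,0,1.2,0],[0.1,0,0,2,0],[0.1,0,0,2,0],[0.1,0,0,2,0]]}}

```text
time: 31.42
eef_pos: [0.5085, 0.3701, 0.0755]
orientation: [-147.1, 89.8, 30.0]
force: [-0.6, -0.4, -3.2]
finger_gap: 0.0212
```

```bash
python3 look.py w29
```

```text
[0.5077 0.3696 0.0742] -92.92 31.4667 [-0.2  0.1 -2.9] 0.0214
```

View pics/w29.png

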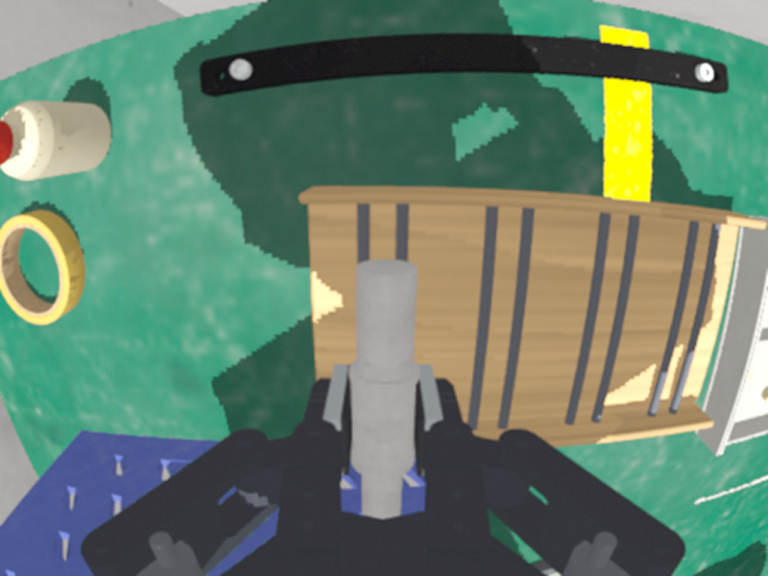

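>>> {"api": "carry_out", "payload": {"increments": [[0.1,0,0,1.3,0],[0.1,0,0,2.6,0],[0.1,0,0,4,0],[0.1,0,-0.8,5,-1],[0.1,0,-2,5.5,-2],[0.1,0,-3.3,5.5,-3],[0.1,0.1,-4.6,5.5,-4],[0.1,0.1,-5.9,5.5,-5],[0.1,0.2,-7.2,5.5,-6],[0.1,0.3,-8.5,5.5,-7]]}}

```text
time: 32.3
eef_pos: [0.5156, 0.1127, 0.2376]
orientation: [46.1, 89.9, -172.0]
force: [1.3, -0.2, -1.6]
finger_gap: 0.0211
```

>>> {"api": "carry_out", "payload": {"increments": [[0.1,0.1,-1.3,0,-0.88],[0.1,0.2,-2.6,0,-0.88],[0.1,0.3,-3.9,0,-0.88],[0.1,0.4,-5.2,0,-0.88],[0.1,0.5,-6.5,0,-0.88],[0.1,0.55,-7.8,0,-0.88],[0.1,0.55,-9.1,0,-0.88],[0.1,0.55,-10.4,-1,-0.88],[0.1,0.55,-11.7,-2,-0.88],[0.1,0.55,-13,-2.5,-0.88]]}}

```text
time: 33.13
eef_pos: [0.5316, -0.263, 0.1669]
orientation: [5.5, 89.8, 143.2]
force: [0.8, 0.8, -3.0]
finger_gap: 0.0208
```

```bash
python3 look.py w30;python3 look.py w30; python3 - <<'E'
from cr import *
e,y,R,s=tool(); print(e,y,inv(e))
E
```

```text
[ 0.5309 -0.2691  0.1641] -132.45 33.1833 [-4.6 -8.4 -7.5] 0.0211
[ 0.5311 -0.2662  0.1656] -132.54 33.2333 [ 1.   1.1 -2.7] 0.0211
[ 0.53107175 -0.26622928  0.16556529] -132.53950944212377 [[-19.72627779  98.38169035]]
```

View pics/w30.png

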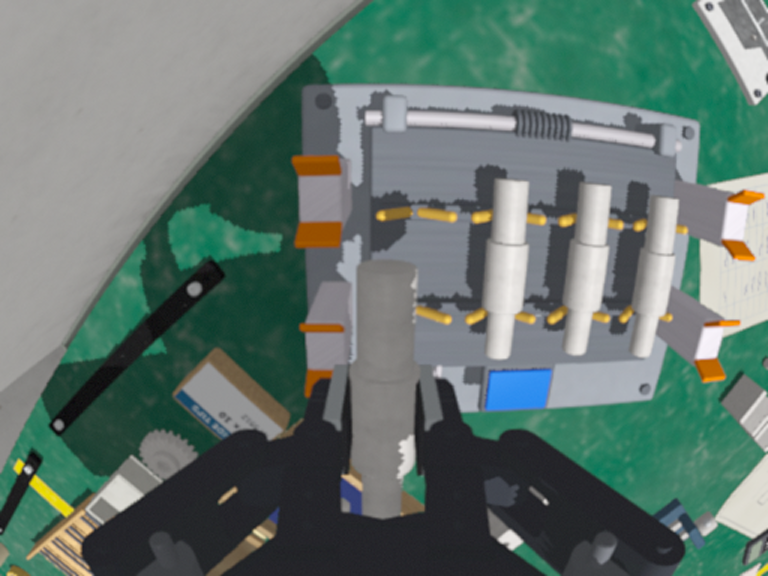

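>>> {"api": "carry_out", "payload": {"increments": [[0.1,0.01,-0.6,0,0],[0.1,0.01,-1.03,-0.2,0],[0.1,0.01,-1.03,-0.8,0],[0.1,0.01,-1.03,-1.5,0],[0.1,0.01,-1.03,-2,0],[0.1,0.01,-1.03,-2.6,0],[0.1,0.01,-1.03,-3,0],[0.1,0.01,-1.03,-3,0],[0.1,0.01,-1.03,-3,0]]}}

```text
time: 33.98
eef_pos: [0.533, -0.2929, 0.0792]
orientation: [8.4, 89.9, 146.1]
force: [-0.6, 0.1, -1.4]
finger_gap: 0.0215
```

```bash
python3 look.py w31; python3 - <<'E'
from cr import *
e,y,R,s=tool(); print(e,y,inv(e))
E
```

```text
[ 0.5335 -0.2932  0.08  ] -132.32 34.0333 [ 0.9  0.6 -1.5] 0.021
[ 0.53350212 -0.29324386  0.07997924] -132.3194485291244 [[ 0.34823179 80.14140103]]
```

View pics/w31.png

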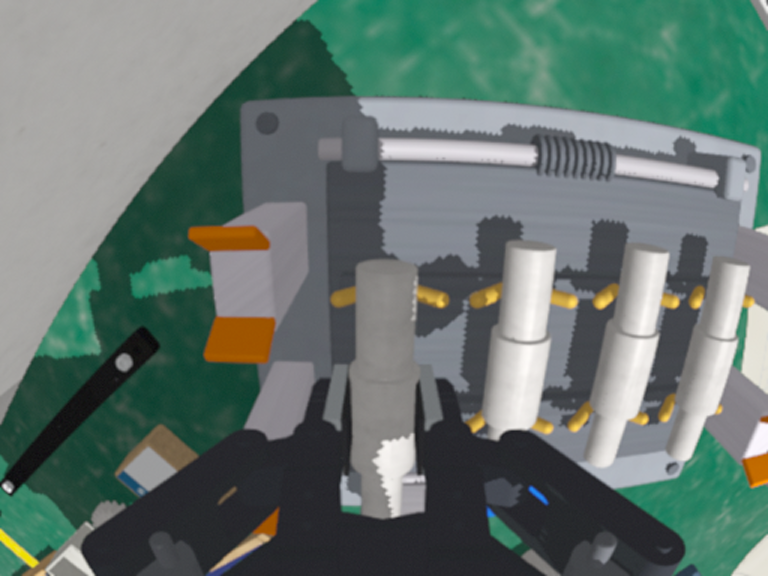

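>>> {"api": "carry_out", "payload": {"increments": [[0.1,-0.02,-0.08,-0.2,0],[0.1,-0.02,-0.08,-0.4,0],[0.1,-0.02,-0.08,-0.6,0],[0.1,-0.02,-0.08,-0.75,0],[0.1,-0.02,-0.08,-0.85,0],[0.1,-0.02,-0.08,-0.88,0],[0.1,-0.02,-0.08,-0.88,0]]}}

```text
time: 34.62
eef_pos: [0.5326, -0.2954, 0.0538]
orientation: [-165.8, 90.0, -28.1]
force: [-4.2, 3.5, 13.9]
finger_gap: 0.021
```

```bash
 python3 - <<'E'
from cr import *
e,y,R,s=tool(); print(e,y,inv(e))
E
```

```text
[ 0.53262093 -0.29542024  0.0538249 ] -132.31681573768364 [[ 1.17273527 77.94291319]]
```

>>> {"api": "carry_out", "payload": {"increments": [[0.3,0,0,0,0],[0.45,0,0,0,0],[0.45,0,0,0,0],[0.45,0,0,0.8,0],[0.45,0,0,2,0],[0.5,-0.3,0,4,0],[0.5,-1.5,0.3,5,0],[0.5,-2.7,0.8,6.5,0],[0.5,-3,0.8,6.5,0],[0.5,-3,0.8,6.5,0]]}}

```text
time: 35.45
eef_pos: [0.4402, -0.271, 0.2527]
orientation: [178.7, 89.8, -43.7]
force: [1.5, -1.2, 2.2]
finger_gap: 0.0429
```

```bash
python3 look.py w32; python3 - <<'E'
from cr import *
e,y,R,s=tool(); print(e,y,inv(e))
E
```

```text
[ 0.4414 -0.2715  0.2513] -132.36 35.5 [-0.3 -0.6  1.6] 0.0428
[ 0.44143243 -0.2714562   0.25125402] -132.3617030582797 [[-82.17153796  33.85946973]]
```

View pics/w32.png

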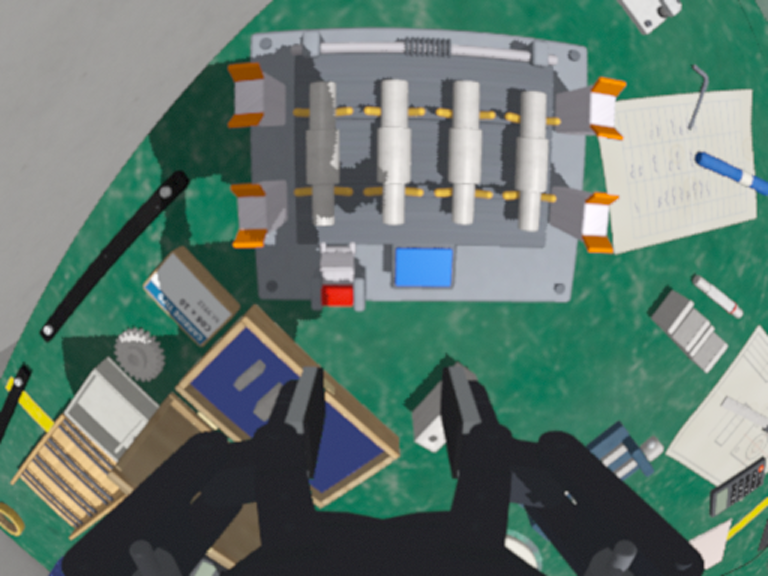

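```bash
python3 - <<'E'
from cr import *
import pickle
C=pickle.load(open('w32.pkl','rb')); im=np.load('w32.npy')
for a,b in (((323,82),(324,223)),((395,80),(393,223)),((466,82),(463,223)),((533,92),(529,229))):
    q=inv(back(C,np.array([a,b])/1.5,.075)); print(q.round(1).tolist(),q.mean(0).round(1))
print(inv(back(C,np.array([(345,111),(343,191),(427,112),(423,191),(498,118),(495,196)])/1.5,.068)).round(1).tolist())
v=im[10:215,150:425]; overlay(C,im,POSE,.01,(145,10,425,215),2.7,'o6')
E
```

```text
[[50.5, 76.2], [-52.0, 76.6]] [-0.7 76.4]
[[51.3, 25.7], [-52.1, 26.4]] [-0.4 26.1]
[[51.8, -24.5], [-51.3, -24.8]] [  0.2 -24.6]
[[48.5, -74.5], [-54.3, -76.2]] [ -2.9 -75.4]
[[29.5, 61.2], [-29.4, 63.0], [29.1, 2.5], [-29.1, 4.5], [27.4, -50.0], [-31.3, -49.8]]
```

View pics/o6.png

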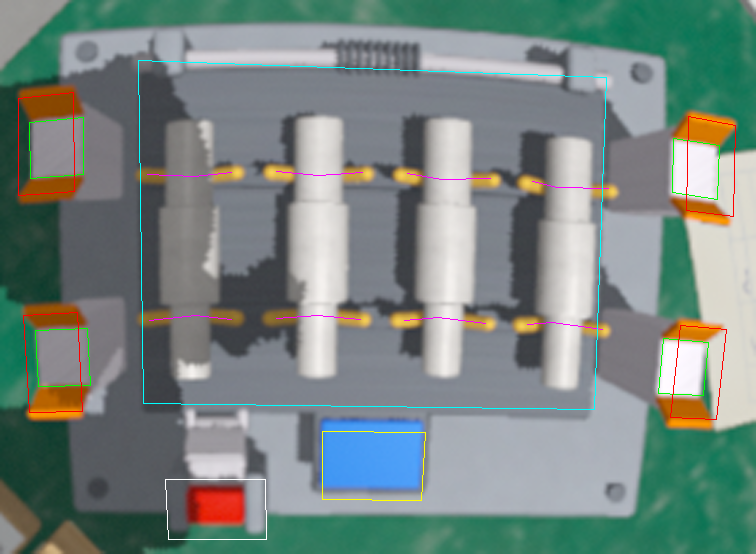

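>>> {"api": "carry_out", "payload": {"increments": [[0.5,0.5,0.5,0,1.4],[0.5,1,1,0,2.8],[0.5,1.5,1.5,0,4.2],[0.5,2,2,0,5.6],[0.5,2.5,2.5,0,7],[0.5,3,3,0,8.4],[0.5,3.5,3.5,0,9.8],[0.5,4,4,0,11.2],[0.5,4.5,4.5,0,12.6],[0.5,5,5,0,14]]}}

```text
time: 36.33
eef_pos: [0.5938, -0.1205, 0.2469]
orientation: [-50.0, 89.9, 158.0]
force: [0.1, -0.7, 0.0]
finger_gap: 0.0427
```

>>> {"api": "carry_out", "payload": {"increments": [[0.5,0.3,0,0,1.4],[0.5,0.3,0,0,2.8],[0.5,0.3,0,0,4.2],[0.5,0.3,0,0,5.6],[0.5,0.3,0,0,7],[0.5,0.3,0,0,8.4],[0.5,0.3,0,0,9.8],[0.5,0.3,0,0,11.2],[0.5,0.3,0,0,11.4],[0.5,0.3,0,0,11.4]]}}

```text
time: 37.17
eef_pos: [0.6019, -0.1214, 0.2472]
orientation: [-105.8, 89.9, 158.8]
force: [-0.5, 0.1, -0.5]
finger_gap: 0.043
```

```bash
python3 look.py w33
```

```text
[ 0.6018 -0.1214  0.2474] -5.55 37.2167 [ 0.8 -0.1  0.1] 0.0427
```

View pics/w33.png

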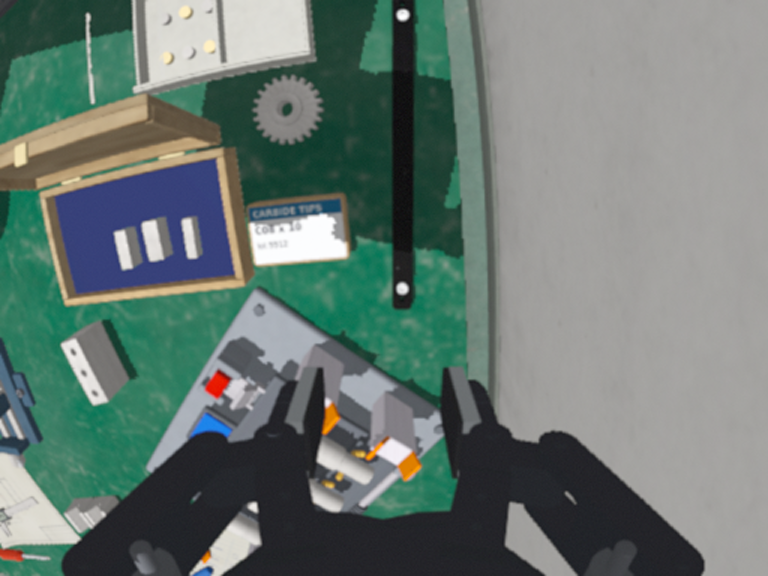

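```bash
python3 - <<'E'
from cr import *
import pickle
C=pickle.load(open('w33.pkl','rb')); im=np.load('w33.npy')
q=back(C,np.array([(402.5,15),(402,288.5),(402,307)])/1.5,.014); print(q,q[:2].mean(0),np.linalg.norm(q[0]-q[1]),np.degrees(np.arctan2(*(q[0]-q[1])[[1,0]])),np.linalg.norm(q[1]-q[2]))
print(back(C,np.array([(468,200),(468,300)])/1.5,0.0))
q=back(C,np.array([(393,200),(413,200)])/1.5,.014);print(q)
E
```

```text
[[ 0.63860604  0.07412262  0.014     ]
 [ 0.61669091 -0.16244355  0.014     ]
 [ 0.61526935 -0.17989795  0.014     ]] [ 0.62764848 -0.04416046  0.014     ] 0.23757909609841832 84.70731241188572 0.017512192135023717
[[ 0.68200248 -0.09062273  0.        ]
 [ 0.67782012 -0.18430398  0.        ]]
[[ 0.61578281 -0.08357821  0.014     ]
 [ 0.63255894 -0.08507948  0.014     ]]
```

```bash
python3 - <<'E'
from cr import *
import pickle
C=pickle.load(open('w27.pkl','rb'))
print(back(C,np.array([(250,66),(400,55),(600,62),(740,85)])/1.5,0))
print(back(C,np.array([(240,48),(400,35),(600,45),(740,65)])/1.5,0))
im=np.load('w27.npy'); cv2.imwrite('pics/w27c.png',cv2.resize(im[0:110,130:512],None,fx=2,fy=2))
im=cv2.imread('pics/scene0.png'); cv2.imwrite('pics/s0c.png',cv2.resize(im[60:260,240:360],None,fx=3,fy=3,interpolation=cv2.INTER_CUBIC))
E
```

```text
[[ 0.672955    0.43419454  0.        ]
 [ 0.67051049  0.30421221  0.        ]
 [ 0.6721967   0.11953674  0.        ]
 [ 0.6757549  -0.06565097  0.        ]]
[[ 0.69125233  0.4426683   0.        ]
 [ 0.68880045  0.30326239  0.        ]
 [ 0.68901814  0.11837799  0.        ]
 [ 0.698791   -0.06732762  0.        ]]
```

View pics/w27c.png

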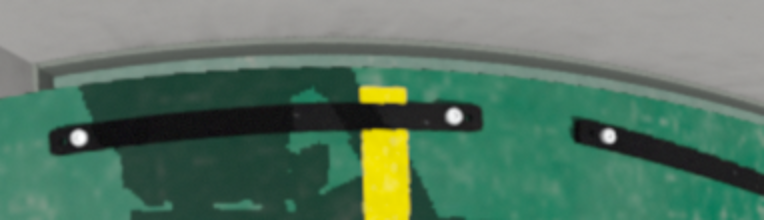

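View pics/s0c.png

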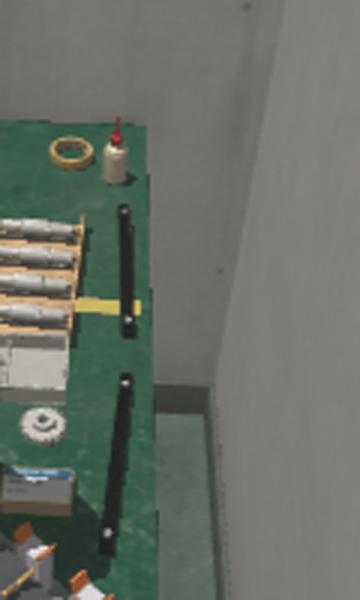

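```bash
python3 - <<'E'
from cr import *
import pickle
C=pickle.load(open('w27.pkl','rb'));S=cam('scene')
for z in(-.4,-.6,-.75,-.9): print(z,back(C,np.array([(600,45),(400,37)])/1.5,z)[:,:2].round(3).tolist(),back(S,[(240+210/3,60+420/3),(240+222/3,60+598/3),(240+207/3,60+385/3)],z)[:,:2].round(3).tolist())
E
```

```text
-0.4 [[0.79, -0.093], [0.786, 0.283]] [[0.815, 0.373], [0.813, 0.012], [0.814, 0.456]]
-0.6 [[0.84, -0.199], [0.835, 0.272]] [[0.849, 0.544], [0.847, 0.133], [0.848, 0.639]]
-0.75 [[0.878, -0.278], [0.872, 0.265]] [[0.875, 0.673], [0.873, 0.224], [0.874, 0.777]]
-0.9 [[0.916, -0.358], [0.909, 0.257]] [[0.9, 0.802], [0.898, 0.316], [0.899, 0.914]]
```

>>> {"api": "carry_out", "payload": {"increments": [[0.5,0.86,1.2,-1,0],[0.5,0.86,2.5,-2,0],[0.5,0.86,2.57,-3,0],[0.5,0.86,2.57,-4,0],[0.5,0.86,2.57,-5,0],[0.5,0.86,2.57,-6,0],[0.5,0.86,2.57,-7,0],[0.5,0.86,2.57,-7,0],[0.5,0.86,2.57,-7,0]]}}

```text
time: 37.97
eef_pos: [0.6267, -0.0443, 0.0373]
orientation: [-94.5, 89.8, 170.1]
force: [1.7, 0.4, 1.8]
finger_gap: 0.0424
```

```bash
python3 look.py w34
```

```text
[ 0.6278 -0.0445  0.0389] -5.44 38.0167 [0.1 0.4 0.5] 0.0425
```

View pics/w34.png

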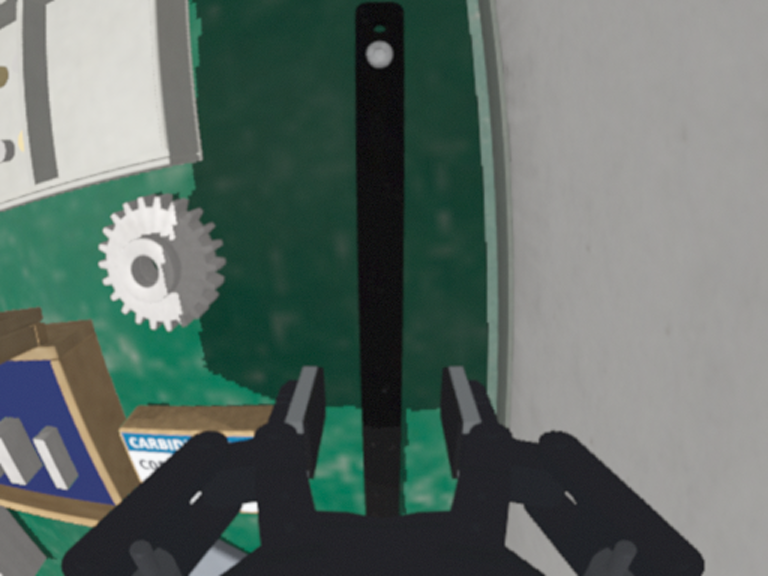

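```bash
python3 - <<'E'
from cr import *
import pickle
C=pickle.load(open('w33.pkl','rb'))
print(back(C,np.array([(347,194),(350,258),(250,205),(256,265),(322,108),(288,74)])/1.5,.022).round(3))
C=pickle.load(open('w34.pkl','rb'))
q=back(C,np.array([(379,54),(378,24)])/1.5,.014);print(q)
E
```

```text
[[ 0.579 -0.074  0.022]
 [ 0.575 -0.128  0.022]
 [ 0.495 -0.073  0.022]
 [ 0.492 -0.126  0.022]
 [ 0.566 -0.001  0.022]
 [ 0.541  0.032  0.022]]
[[0.6381621  0.07423105 0.014     ]
 [0.63893105 0.08598032 0.014     ]]
```

>>> {"api": "carry_out", "payload": {"increments": [[0.5,0,0,-0.5,0],[0.5,0,0,-0.9,0],[0.5,0,0,-1.08,0],[0.5,0,0,-1.14,0],[0.5,0,0,-1.14,0],[0.5,0,0,-1.14,0]]}}

```text
time: 38.52
eef_pos: [0.6278, -0.0445, 0.0047]
orientation: [83.4, 90.0, -12.0]
force: [-0.5, -0.3, -0.1]
finger_gap: 0.0426
```

>>> {"api": "carry_out", "payload": {"increments": [[0.3,0,0,0,0],[0.1,0,0,0,0],[0.05,0,0,0,0],[0.05,0,0,0,0],[0.05,0,0,0,0],[0.05,0,0,0,0]]}}

```text
time: 39.02
eef_pos: [0.6277, -0.0445, 0.0047]
orientation: [84.1, 90.0, -11.2]
force: [-1.4, 0.6, 7.2]
finger_gap: 0.0165
```

```bash
python3 look.py w35
```

```text
[ 0.6277 -0.0445  0.0047] -5.33 39.0667 [-1.7 -0.2  7.5] 0.0162
```

View pics/w35.png

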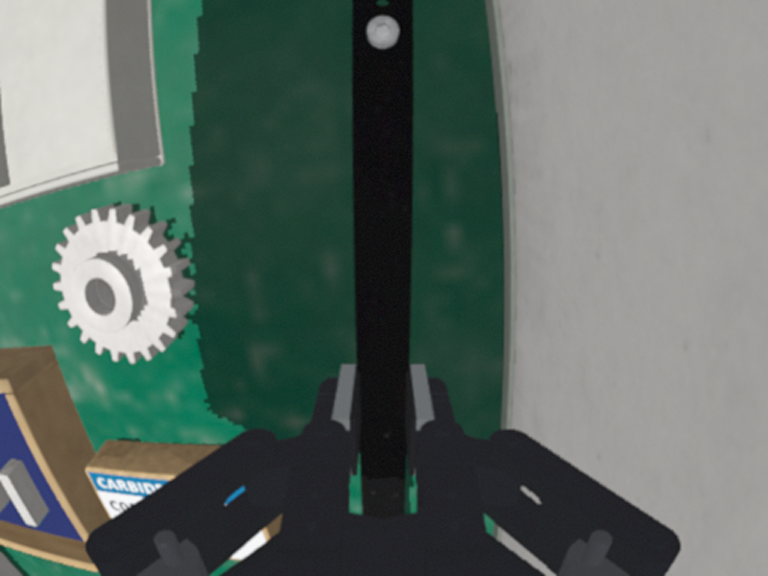

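>>> {"api": "carry_out", "payload": {"increments": [[0.05,0,0,0.4,0],[0.05,0,0,1.2,0],[0.05,0,0,2.5,0],[0.05,0,0,3.8,0],[0.05,0,0,5,0],[0.05,-0.3,-1,6,-1],[0.05,-0.7,-2,6.5,-2],[0.05,-1.1,-3,6.5,-3],[0.05,-1.5,-4,6.5,-4],[0.05,-1.9,-5,6.5,-5]]}}

```text
time: 39.9
eef_pos: [0.5696, -0.1956, 0.2005]
orientation: [95.8, 89.9, -24.8]
force: [0.8, -0.7, -2.3]
finger_gap: 0.0162
```

>>> {"api": "carry_out", "payload": {"increments": [[0.05,-0.4,-1,0,-1],[0.05,-0.8,-2,0,-2],[0.05,-1.2,-3,0,-2.5],[0.05,-1.6,-4,0,-2.5],[0.05,-1.9,-5,0,-2.5],[0.05,-2,-6,0,-2.5],[0.05,-2.03,-6.2,-0.5,-2.5],[0.05,-2.03,-6.2,-1,-2.5],[0.05,-2.03,-6.2,-1,-2.5]]}}

```text
time: 40.65
eef_pos: [0.508, -0.3801, 0.1672]
orientation: [-90.1, 89.8, 137.0]
force: [-1.1, 2.1, -2.0]
finger_gap: 0.0156
```

```bash
python3 look.py w36; python3 - <<'E'
from cr import *
e,y,R,s=tool(); print(e,y,inv(e))
E
```

```text
[ 0.5086 -0.3799  0.1685] -42.86 40.7 [ 0.1  0.  -1.3] 0.0161
[ 0.50863279 -0.37990194  0.16849035] -42.856588671256695 [[40.69876806 -0.4808148 ]]
```

View pics/w36.png

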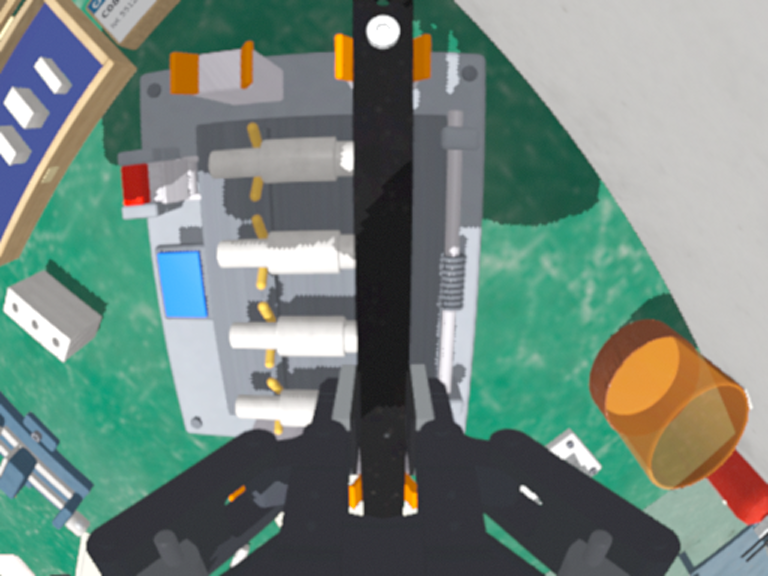

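>>> {"api": "carry_out", "payload": {"increments": [[0.05,0.04,-0.02,-0.5,0],[0.05,0.04,-0.02,-1,0],[0.05,0.04,-0.02,-1.5,0],[0.05,0.04,-0.02,-1.9,0],[0.05,0.04,-0.02,-2.1,0],[0.05,0.04,-0.02,-2.1,0],[0.05,0.04,-0.02,-2.1,0]]}}

```text
time: 41.28
eef_pos: [0.511, -0.381, 0.1066]
orientation: [95.4, 90.0, -37.4]
force: [0.1, 0.0, -2.0]
finger_gap: 0.016
```

```bash
python3 look.py w37; python3 - <<'E'
from cr import *
e,y,R,s=tool(); print(e,y,inv(e))
snap('scene','s4',(170,220,300,350),4.5)
E
```

```text
[ 0.5112 -0.3812  0.107 ] -42.82 41.3333 [-0.3 -0.8 -1.7] 0.016
[ 0.51118077 -0.38123148  0.10699763] -42.815644823971695 [[43.47425737  0.26518901]]
```

View pics/w37.png

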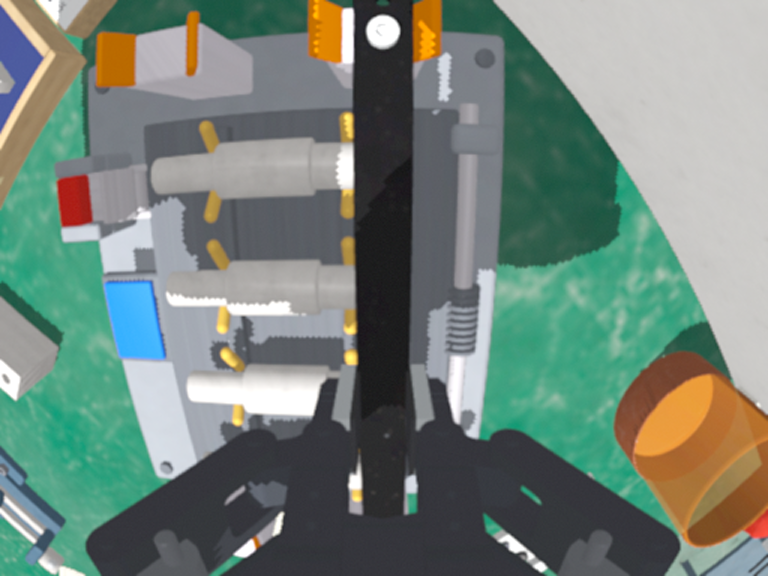

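View pics/s4.png

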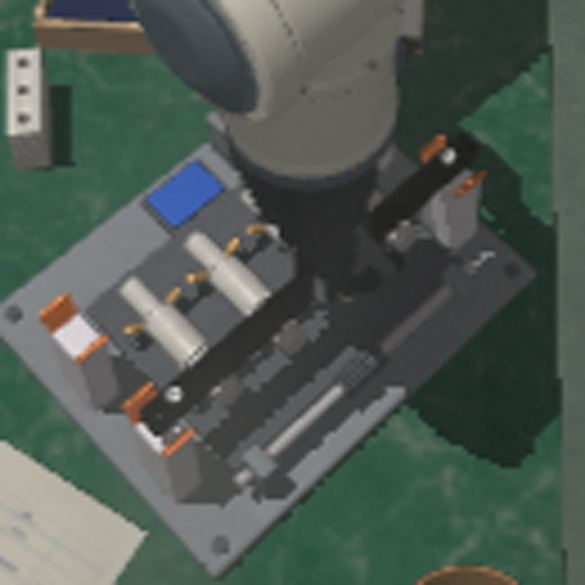

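>>> {"api": "carry_out", "payload": {"increments": [[0.05,-0.043,0.027,-0.1,0],[0.05,-0.043,0.027,-0.3,0],[0.05,-0.043,0.027,-0.5,0],[0.05,-0.043,0.027,-0.62,0],[0.05,-0.043,0.027,-0.62,0]]}}

```text
time: 41.8
eef_pos: [0.509, -0.3799, 0.0863]
orientation: [-90.0, 89.9, 137.2]
force: [0.2, -0.6, -1.9]
finger_gap: 0.0162
```

```bash
python3 look.py w38; python3 - <<'E'
from cr import *
e,y,R,s=tool(); print(e,y,inv(e))
E
```

```text
[ 0.5092 -0.38    0.0867] -42.83 41.85 [ 0.  -0.2 -1.8] 0.0162
[ 0.5091698  -0.38002884  0.08673859] -42.83196360082329 [[41.17994816 -0.21073158]]
```

View pics/w38.png

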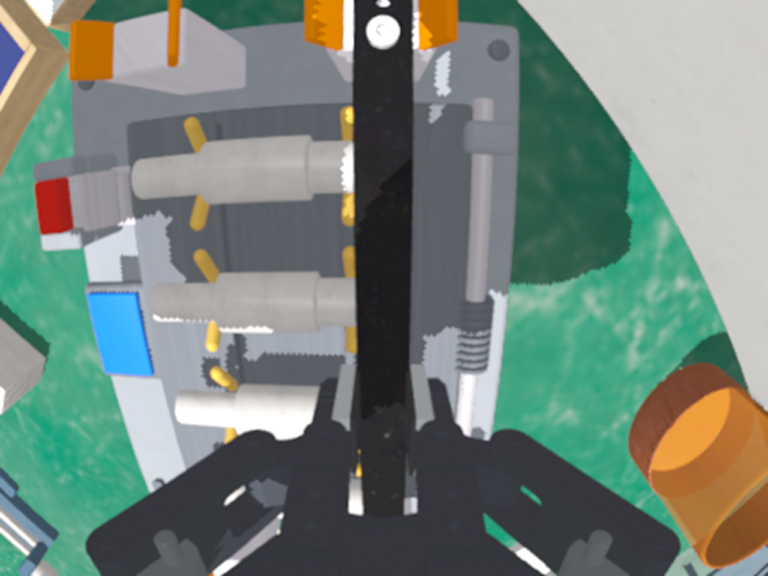

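>>> {"api": "carry_out", "payload": {"increments": [[0.05,0.01,0,-0.04,0],[0.05,0.01,0,-0.08,0],[0.05,0.01,0,-0.08,0]]}}

```text
time: 42.1
eef_pos: [0.5099, -0.3804, 0.0858]
orientation: [89.2, 90.0, -43.7]
force: [-1.5, 1.7, 6.2]
finger_gap: 0.0158
```

Contact (bar weight carried). Release and rise straight up, then view.

>>> {"api": "carry_out", "payload": {"increments": [[0.2,0,0,0,0],[0.35,0,0,0,0],[0.4,0,0,0,0],[0.4,0,0,0,0],[0.4,0,0,0.6,0],[0.4,0,0,2,0],[0.4,0,0,3.3,0],[0.4,0,0,4.3,0],[0.4,0,0,4.3,0]]}}

```text
time: 42.85
eef_pos: [0.5119, -0.3821, 0.2208]
orientation: [90.7, 89.4, -42.1]
force: [0.5, 0.3, -0.0]
finger_gap: 0.0341
```

```bash
python3 look.py w39; python3 - <<'E'
from cr import *
snap('scene','s5',(170,220,300,350),4.5)
E
```

```text
[ 0.5111 -0.3814  0.2176] -42.83 42.9 [-0.4  0.  -1.2] 0.0336
```

View pics/w39.png

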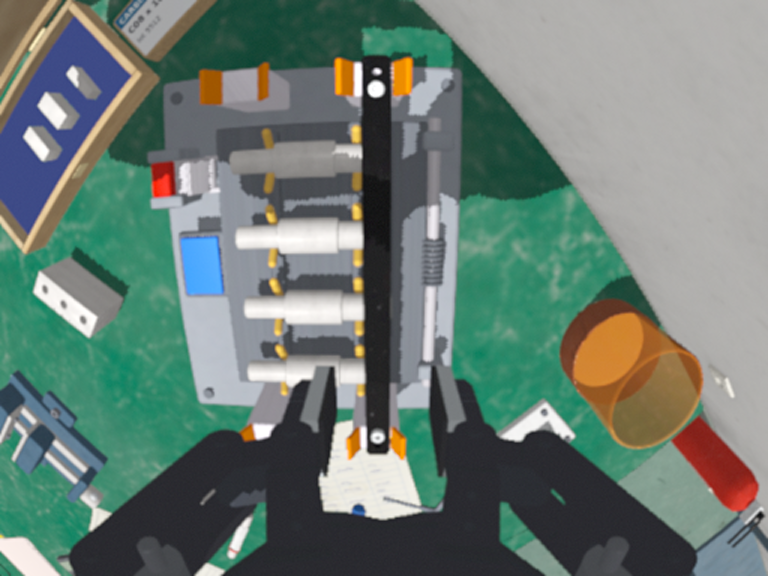

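View pics/s5.png

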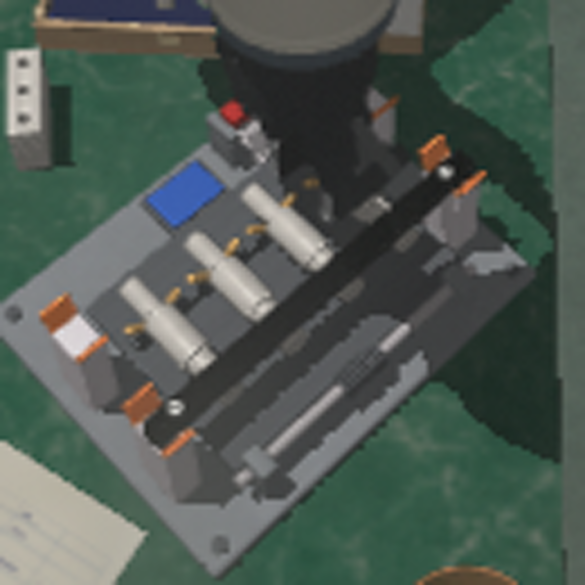

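```bash
python3 - <<'E'
from cr import *
import pickle
C=pickle.load(open('w39.pkl','rb'))
q=inv(back(C,np.array([(376,89),(377,437),(376,56),(378,453)])/1.5,.096)); print(q)
e,y,R,s=tool(); print(e,inv(e))
E
```

```text
[[  43.9780284   119.8336359 ]
 [  42.58338707 -117.84394585]
 [  44.07579781  140.10226415]
 [  43.16915419 -133.40500408]]
[ 0.51019708 -0.38061295  0.21531049] [[42.33149426  0.05464682]]
```

>>> {"api": "carry_out", "payload": {"increments": [[0.4,0.2,1,1,0.5],[0.5,0.4,2.3,1.2,1.5],[0.5,0.7,3.6,1.2,2.5],[0.5,1,4.9,1.2,3.5],[0.5,1.3,6.2,1.2,4.5],[0.5,1.6,7.5,1.2,5.5],[0.5,1.9,8.8,1.2,6.5],[0.5,2.2,10.1,1.2,7.5],[0.5,2.5,11.4,1.2,8.2],[0.5,2.8,12.7,1.2,8.76]]}}

```text
time: 43.78
eef_pos: [0.5932, 0.0028, 0.2485]
orientation: [-95.7, 89.9, 175.5]
force: [1.0, -0.2, -0.4]
finger_gap: 0.0428
```

>>> {"api": "carry_out", "payload": {"increments": [[0.5,0.2,1.3,0,0],[0.5,0.4,2.6,0,0],[0.5,0.6,3.9,0,0],[0.5,0.7,5.2,0,0],[0.5,0.7,6.5,0,0],[0.5,0.7,7.3,0,0],[0.5,0.7,7.3,0,0],[0.5,0.7,7.3,0,0]]}}

```text
time: 44.45
eef_pos: [0.6139, 0.2209, 0.2482]
orientation: [-74.9, 89.8, -163.9]
force: [0.1, -0.2, -0.3]
finger_gap: 0.0428
```

```bash
python3 look.py w40
```

```text
[0.6141 0.2197 0.2485] 1.03 44.5 [ 0.5 -0.2 -1.2] 0.0426
```

View pics/w40.png

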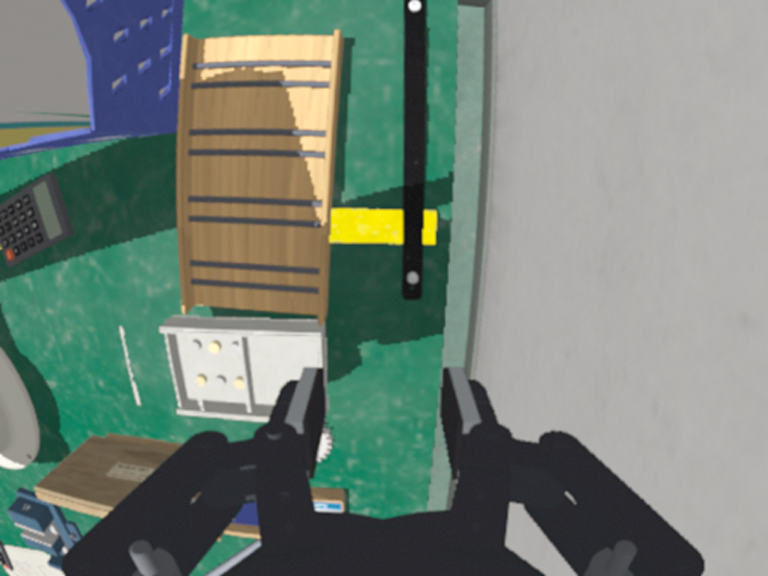

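```bash
python3 - <<'E'
from cr import *
import pickle
C=pickle.load(open('w40.pkl','rb'))
q=back(C,np.array([(415,6),(412.5,278)])/1.5,.014); print(q,q.mean(0),np.linalg.norm(q[0]-q[1]),np.degrees(np.arctan2(*(q[0]-q[1])[[1,0]])))
e,y,R,s=tool(); print(e)
E
```

```text
[[0.63792263 0.42798105 0.014     ]
 [0.64189856 0.19104065 0.014     ]] [0.63991059 0.30951085 0.014     ] 0.2369737538377346 90.9613508297261
[0.61413808 0.21973083 0.24852688]
```

>>> {"api": "carry_out", "payload": {"increments": [[0.5,0.86,1.3,-0.5,0],[0.5,0.86,2.5,-1,0],[0.5,0.86,2.99,-2,0],[0.5,0.86,2.99,-3.2,0],[0.5,0.86,2.99,-4.4,0],[0.5,0.86,2.99,-5.6,0],[0.5,0.86,2.99,-6.8,0],[0.5,0.86,2.99,-6.95,0],[0.5,0.86,2.99,-6.95,0]]}}

```text
time: 45.25
eef_pos: [0.6393, 0.3076, 0.0393]
orientation: [-68.3, 89.7, -157.4]
force: [0.5, -0.0, 0.3]
finger_gap: 0.0424
```

```bash
python3 look.py w41
```

```text
[0.6408 0.3084 0.0418] 0.91 45.3 [-0.2  0.2  0.6] 0.0427
```

View pics/w41.png

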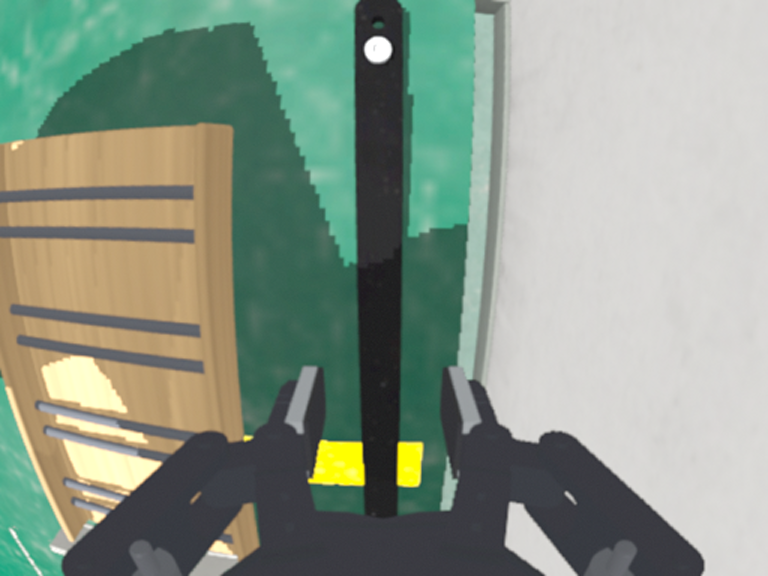

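>>> {"api": "carry_out", "payload": {"increments": [[0.5,0,0.02,-0.5,0],[0.5,0,0.02,-0.9,0],[0.5,0,0.02,-1.15,0],[0.5,0,0.02,-1.22,0],[0.5,0,0.02,-1.22,0],[0.5,0,0.02,-1.22,0]]}}

```text
time: 45.8
eef_pos: [0.6409, 0.3102, 0.0057]
orientation: [109.0, 90.0, 20.0]
force: [-0.2, 0.2, 0.4]
finger_gap: 0.0424
```

>>> {"api": "carry_out", "payload": {"increments": [[0.3,0,0,0,0],[0.1,0,0,0,0],[0.05,0,0,0,0],[0.05,0,0,0,0],[0.05,0,0,0,0],[0.05,0,0,0,0]]}}

```text
time: 46.3
eef_pos: [0.6409, 0.3102, 0.0058]
orientation: [108.3, 89.9, 19.3]
force: [-1.8, -0.6, 5.5]
finger_gap: 0.0162
```

>>> {"api": "carry_out", "payload": {"increments": [[0.05,0,0,0.4,0],[0.05,0,0,1.2,0],[0.05,0,0,2.5,0],[0.05,0,0,2.5,0],[0.05,0,0,2.5,0]]}}

```text
time: 46.72
eef_pos: [0.6421, 0.3107, 0.0833]
orientation: [110.1, 89.7, 21.1]
force: [-0.9, 0.3, -2.1]
finger_gap: 0.0155
```

```bash
python3 look.py w42
```

```text
[0.641  0.3103 0.0814] 0.97 46.7667 [-0.1 -0.1 -2.1] 0.0163
```

View pics/w42.png

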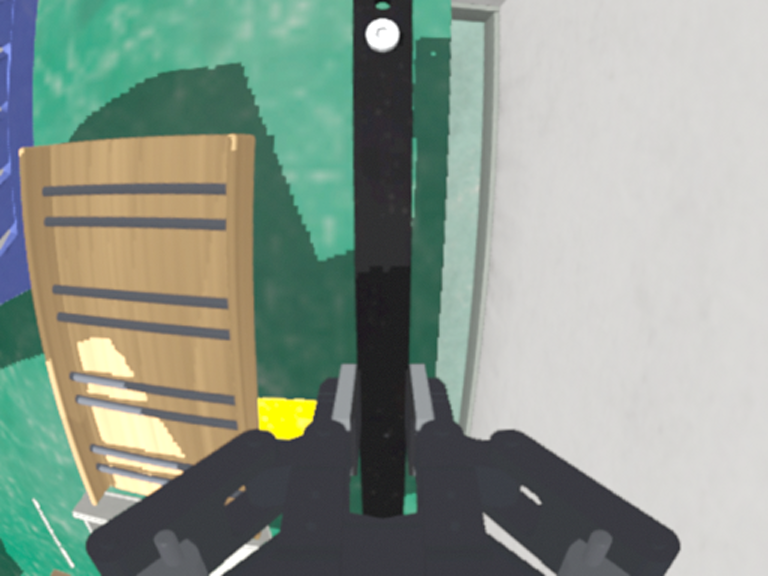

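>>> {"api": "carry_out", "payload": {"increments": [[0.05,0,0,1.2,0],[0.05,0,-0.5,2.4,0],[0.05,-0.2,-1.3,3.6,-0.5],[0.05,-0.5,-2.3,4.6,-1.2],[0.05,-0.9,-3.5,4.8,-2],[0.05,-1.3,-4.7,4.8,-2.9],[0.05,-1.7,-5.9,4.8,-3.8],[0.05,-2.1,-7.1,4.8,-4.7],[0.05,-2.5,-8.3,4.8,-5.6],[0.05,-2.9,-9.5,4.8,-6.5]]}}

```text
time: 47.6
eef_pos: [0.552, 0.0236, 0.2231]
orientation: [-60.4, 89.9, 177.9]
force: [1.6, -1.1, -1.7]
finger_gap: 0.0159
```

>>> {"api": "carry_out", "payload": {"increments": [[0.05,-0.4,-1.2,0,-0.8],[0.05,-0.8,-2.4,0,-1.6],[0.05,-1.2,-3.6,0,-2.25],[0.05,-1.6,-4.8,0,-2.25],[0.05,-2,-6,0,-2.25],[0.05,-2.4,-7.2,0,-2.25],[0.05,-2.8,-8.4,0,-2.25],[0.05,-3.1,-9.6,0,-2.25],[0.05,-3.4,-10.8,0,-2.25],[0.05,-3.53,-11.6,0,-2.25]]}}

```text
time: 48.43
eef_pos: [0.4459, -0.3255, 0.2231]
orientation: [-69.5, 89.9, 157.7]
force: [0.1, -0.3, -1.5]
finger_gap: 0.0157
```

```bash
python3 look.py w43;python3 look.py w43; python3 - <<'E'
from cr import *
e,y,R,s=tool(); print(e,y,inv(e))
E
```

```text
[ 0.446  -0.3287  0.2231] -42.93 48.4833 [-1.3 -5.1 -1.5] 0.0163
[ 0.4464 -0.3262  0.223 ] -42.98 48.5333 [ 1.3  0.5 -2.6] 0.0158
[ 0.44643755 -0.3262423   0.22295719] -42.97558043130903 [[-41.40389208  -3.08056631]]
```

View pics/w43.png

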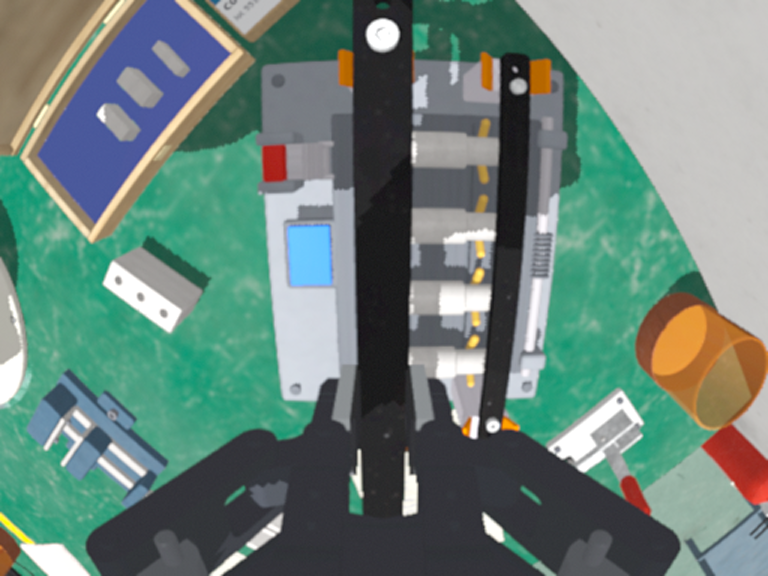

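>>> {"api": "carry_out", "payload": {"increments": [[0.05,0,0,-0.8,0],[0.05,0,0,-1.6,0],[0.05,0,0,-2.4,0],[0.05,0,0,-3.2,0],[0.05,0,0,-3.7,0],[0.05,0,0,-3.85,0],[0.05,0,0,-3.85,0],[0.05,0,0,-3.85,0]]}}

```text
time: 49.2
eef_pos: [0.4478, -0.3227, 0.1087]
orientation: [-91.7, 90.0, 135.6]
force: [-0.4, 0.2, -1.3]
finger_gap: 0.0158
```

```bash
python3 look.py w44; python3 - <<'E'
from cr import *
e,y,R,s=tool(); print(e,y,inv(e))
E
```

```text
[ 0.448  -0.323   0.1092] -42.77 49.25 [ 0.2  0.  -1.9] 0.0157
[ 0.44804095 -0.32302611  0.10922656] -42.76684397501447 [[-42.40059479   0.37216029]]
```

View pics/w44.png

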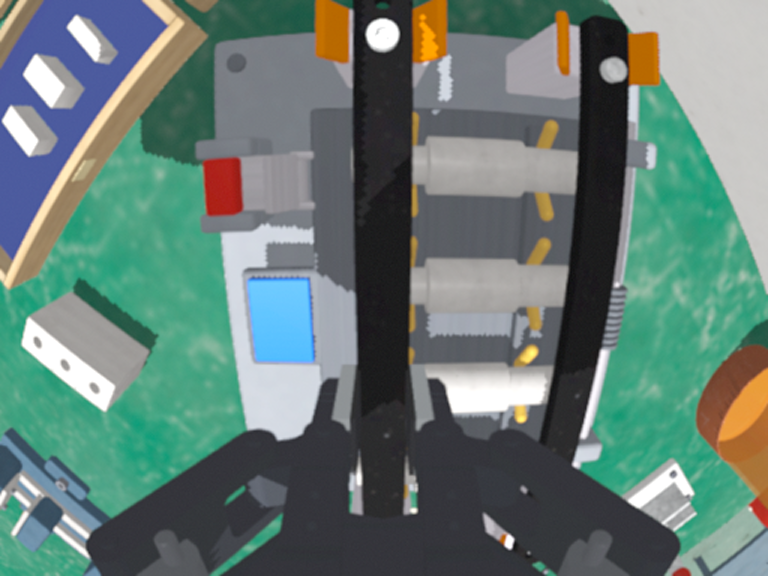

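>>> {"api": "carry_out", "payload": {"increments": [[0.05,0,0,-0.2,0],[0.05,0,0,-0.4,0],[0.05,0,0,-0.6,0],[0.05,0,0,-0.7,0],[0.05,0,0,-0.76,0],[0.05,0,0,-0.76,0]]}}

```text
time: 49.75
eef_pos: [0.4475, -0.3227, 0.0867]
orientation: [72.6, 90.0, -60.1]
force: [-6.9, 5.6, 25.6]
finger_gap: 0.0161
```

```bash
python3 look.py w45; python3 - <<'E'
from cr import *
e,y,R,s=tool(); print(e,y,inv(e))
E
```

```text
[ 0.4475 -0.3228  0.0867] -42.78 49.8 [-7.1  5.8 27.4] 0.0161
[ 0.44748091 -0.32276549  0.08666191] -42.77748797753515 [[-42.98924764   0.18491642]]
```

View pics/w45.png

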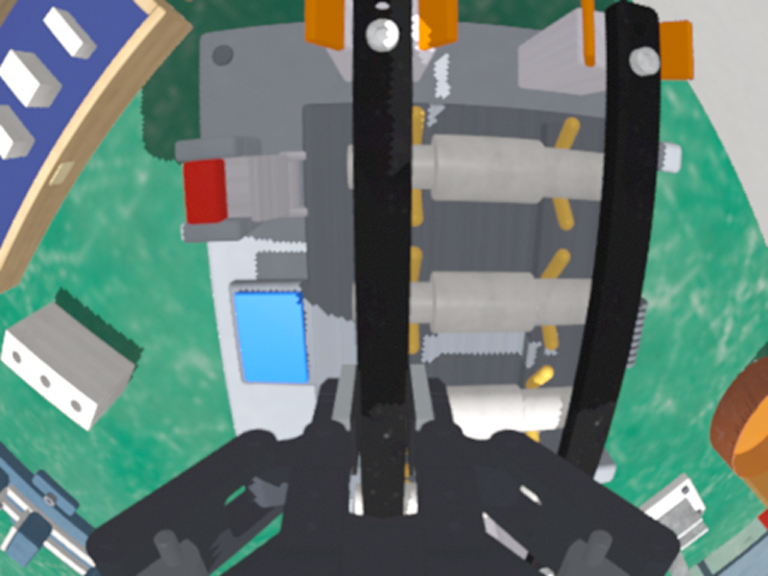

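>>> {"api": "carry_out", "payload": {"increments": [[0.05,0.01,-0.01,0.04,0],[0.05,0.01,-0.01,0.04,0],[0.2,0.01,-0.01,0.04,0],[0.35,0.01,-0.01,0.04,0],[0.4,0.01,-0.01,0.04,0],[0.4,0.01,-0.01,0.04,0],[0.4,0.01,-0.01,0.6,0],[0.4,0.01,-0.01,2,0],[0.4,0.01,-0.01,3.3,0],[0.4,0.01,-0.01,4.5,0]]}}

```text
time: 50.63
eef_pos: [0.4478, -0.3231, 0.2226]
orientation: [-176.1, 90.0, 51.1]
force: [0.0, -1.0, 0.3]
finger_gap: 0.0342
```

>>> {"api": "carry_out", "payload": {"increments": [[0.4,-0.8,-0.8,0.8,0],[0.4,-1.6,-1.6,1.5,0],[0.4,-1.6,-1.6,1.8,0],[0.4,-1.6,-1.6,1.8,0],[0.4,-1.6,-1.6,1.8,0]]}}

```text
time: 51.05
eef_pos: [0.3999, -0.3712, 0.2744]
orientation: [122.6, 90.0, -10.2]
force: [0.5, -0.6, -0.2]
finger_gap: 0.0344
```

```bash
python3 look.py w46; python3 - <<'E'
from cr import *
snap('scene','s6',(160,220,300,350),4.5)
E
```

```text
[ 0.4    -0.3706  0.2738] -42.78 51.1 [ 0.7 -1.  -0.3] 0.0341
```

View pics/w46.png

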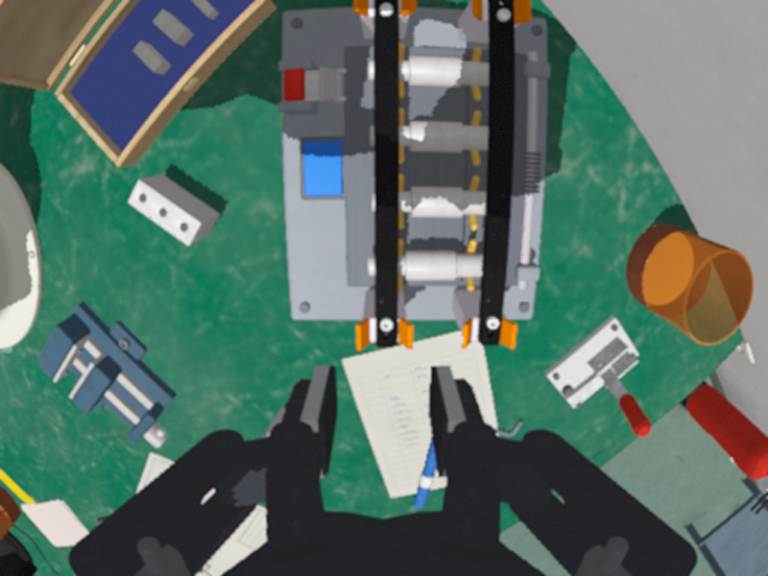

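View pics/s6.png

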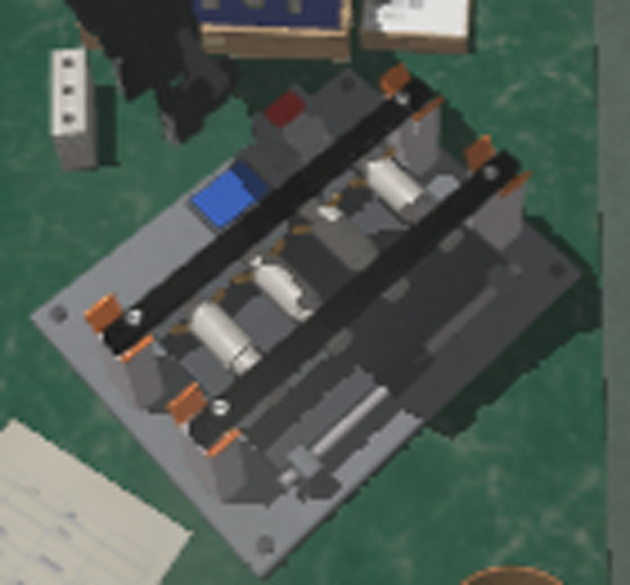

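```bash
python3 - <<'E'
from cr import *
import pickle
C=pickle.load(open('w46.pkl','rb')); im=np.load('w46.npy')
q=inv(back(C,np.array([(387,9),(386,325),(503,14),(492,324)])/1.5,.096)); print(q.round(1).tolist())
v=im[0:240,180:380]; cv2.imwrite('pics/w46c.png',cv2.resize(v,None,fx=2.5,fy=2.5,interpolation=cv2.INTER_CUBIC))
S,_=snap('side','sd2',(260,180,420,320),4.5)
E
```

```text
[[-39.7, 119.5], [-41.2, -117.9], [43.8, 120.3], [43.1, -118.0]]
```

View pics/w46c.png

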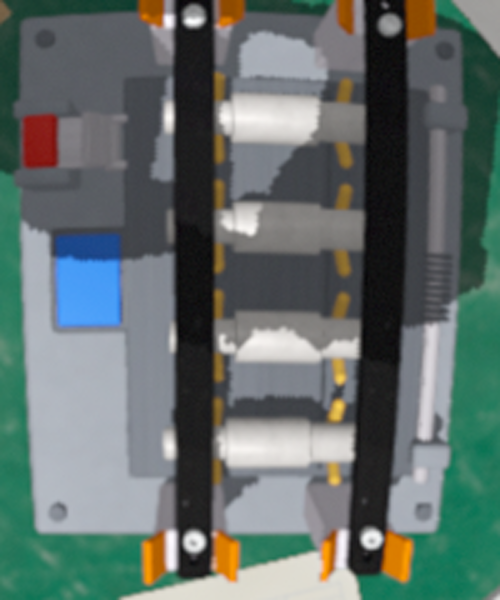

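View pics/sd2.png

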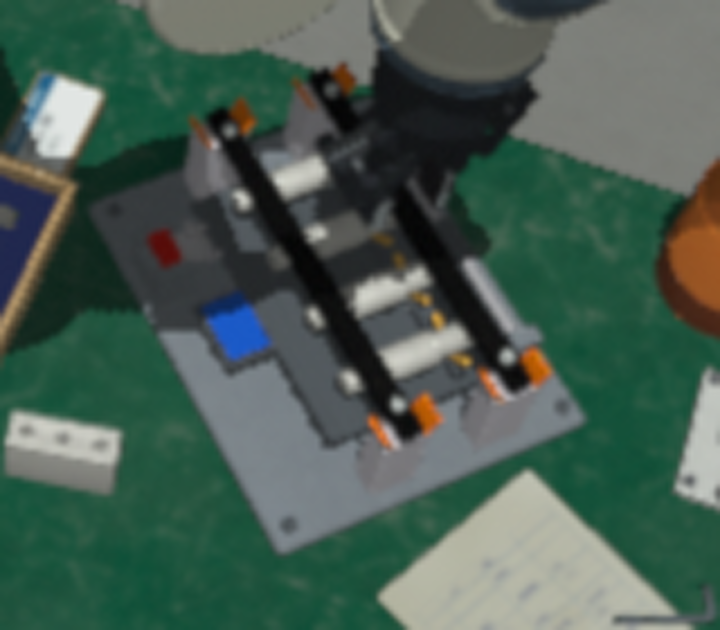

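```bash
python3 - <<'E'
from h import *
e,y,R,s=tool(); print(e,s['time'],s['force'],np.abs(s['qd']).max())
print(r.close_job())
E
```

```text
[ 0.40011587 -0.37025726  0.27337346] 51.2 [ 0.72969335 -0.30766781 -0.12176638] 0.19609183857140755
the job is handed in; nothing more can be done
None
```

The job is done and handed in after about 51 s of the 210 s. I pressed the tilt plate onto its stop and the catch held. I then laid all four shafts in their own grooves, one each, and after that set a bar on the rear rests and one on the front rests.

**Last checks:**
- **Plate:** it lay level in every picture after the press.
- **Shafts:** before the bars went on, all four sat in their grooves. Three were within about 1 mm of the middle of the groove. The first one placed measured 1 to 2.6 mm off towards the press pad, depending on the picture, and I left it there. After the bars they showed no shift by eye; I did not measure them again.
- **Bars:** both lie between their cheeks, level as far as the pictures show, and within about 3 mm of the rest points. I never saw the undersides, so pads down is inferred from how the bars lay on the table.
- **Bystanders:** I did not touch the carton or the gear. The gripper was clear of everything at hand-in.

**Disagreements and limits:**
- **Bar length:** it measured about 273 mm from the pictures in place of 280 mm, so distances along the bar are about 3% uncertain.
- **Gripper reading:** the finger gap read about 2 mm less than the true width for both shafts and bars; every grip held.
- **Forces:** the highest I read was about 27 N, while pressing the plate onto its stop and seating the second bar. I saw no shaft knocked aside and no slackened grip.

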